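# Load the tasting board

## Task

First swing the red toggle clamp over centre so that it holds the serving board down in its nest; then, with the clamp shut, slide every condiment pot that is there into a bay of its own on the board, under the brass lips, until it clicks home against the back stop. When all pots are home swing the clamp fully back open, with the board left lying in its nest ready to be served; do not disturb the bottle, the glass and the bowl.

Things in the scene. Friction and masses are not known exactly. Their poses are not given: they have to be found in the camera images.
- nest: fixed dark steel plate 200 x 360 x 10 mm (x, y, z) on the table, with low fences and pins round the serving board (2 mm play) and the toggle clamp at its left (+y) end. Origin on the table; the plate reaches 168 mm to its right and 192 mm to its left. x points across the board to the back fence (away from the robot), y along the board to the clamp, z up
- board: loose bamboo and slate serving board 160 x 310 x 18 mm, 0.9 kg, lying in the nest on its 10 mm plate; origin at the centre of its underside, axes as the nest's. Brass rails along x, 8 mm wide (the leftmost 20 mm) and 11.5 mm high, divide its top into four bays, each 64 mm wide between rails, pitch 72 mm, open to the front (-x), with a back stop
- bay0 (a point): home point of the rightmost (-y) bay: where the centre of a pot's underside is when its foot stands against the back stop; on the slate, 28 mm above the table, 42 mm behind (+x) the board's middle, 114 mm to its right. A pot put down 76 mm in front (-x) of it is clear of lips, ball and rails and can be slid straight in
- bay1 (a point): home point of the next bay, 72 mm further to +y. In every bay brass lips (4 mm thick, top 15.5 mm above the slate) run on the rails from 22 mm in front of the home point to the back stop 30 mm behind it, reaching 6 mm over the bay from both sides; the foot must slide under them. The rails begin, with round noses, 60 mm in front of it
- bay2 (a point): home point of the third bay. In every bay a sprung steel ball stands 3 mm out of the slate 38 mm in front of the home point: the foot rides over it (2 to 5 N) and it snaps up behind the foot
- bay3 (a point): home point of the leftmost bay, next to the clamp
- clamp (a joint): angle of the red-handled toggle clamp about the nest's x axis (rad). 0: fully open, handle lying out to the left (+y), arm upright; about 1.6: shut, handle upright, arm level with its rubber foot pressing on the board's leftmost rail. A spring pulls it open below about 0.95, shut above. The line from pivot to grip is (angle + 0.03) rad above the nest's +y
- clamp_pivot (a point): the clamp's fixed pivot, 75 mm above the table, 52 mm behind and 192 mm left of the nest's origin
- clamp_grip (a point): point on the axis of the clamp's round red grip (20 mm thick), 100 mm from the pivot; the grip runs from 45 to 125 mm from the pivot. About 7 N here moves the clamp. It may be pinched with the fingers closing along the nest's x axis; it then turns between the pads
- pot0: lidded white condiment pot with a red band, about 0.16 kg: round dark wooden foot 60 mm in diameter and 10 mm high, white body 44 mm in diameter from 10 to 56 mm, wooden lid with a small knob, 72 mm high in all. Stands upright; origin at the centre of its underside, z up. May be absent (None)
- pot1: lidded white condiment pot with a green band, about 0.16 kg: round dark wooden foot 60 mm in diameter and 10 mm high, white body 44 mm in diameter from 10 to 56 mm, wooden lid with a small knob, 72 mm high in all. Stands upright; origin at the centre of its underside, z up. May be absent (None)
- pot2: lidded white condiment pot with a yellow band, about 0.16 kg: round dark wooden foot 60 mm in diameter and 10 mm high, white body 44 mm in diameter from 10 to 56 mm, wooden lid with a small knob, 72 mm high in all. Stands upright; origin at the centre of its underside, z up. May be absent (None)
- pot3: lidded white condiment pot with a blue band, about 0.16 kg: round dark wooden foot 60 mm in diameter and 10 mm high, white body 44 mm in diameter from 10 to 56 mm, wooden lid with a small knob, 72 mm high in all. Stands upright; origin at the centre of its underside, z up. May be absent (None)
- wine: corked wine bottle 74 mm thick and 290 mm high; bystander
- goblet: wine glass 190 mm high; bystander
- dish: small white bowl 84 mm wide; bystander

How it is judged (in metres and radians):
On the way, in this order (a step that is already met when the one before it is completed fails the run):
1. the toggle clamp is shut on the board before any pot is in a bay (value of joint clamp above 1.5 rad and horizontal distance between each of pot0, pot1, pot2, pot3 and bay0 above 0.03 m and horizontal distance between each of pot0, pot1, pot2, pot3 and bay1 above 0.03 m and horizontal distance between each of pot0, pot1, pot2, pot3 and bay2 above 0.03 m and horizontal distance between each of pot0, pot1, pot2, pot3 and bay3 above 0.03 m), for 0.3 s.
2. every pot is home in a bay while the clamp is shut (value of joint clamp above 1.5 rad and (distance between pot0 and bay0 below 0.006 m or distance between pot0 and bay1 below 0.006 m or distance between pot0 and bay2 below 0.006 m or distance between pot0 and bay3 below 0.006 m) and (distance between pot1 and bay0 below 0.006 m or distance between pot1 and bay1 below 0.006 m or distance between pot1 and bay2 below 0.006 m or distance between pot1 and bay3 below 0.006 m) and (distance between pot2 and bay0 below 0.006 m or distance between pot2 and bay1 below 0.006 m or distance between pot2 and bay2 below 0.006 m or distance between pot2 and bay3 below 0.006 m) and (distance between pot3 and bay0 below 0.006 m or distance between pot3 and bay1 below 0.006 m or distance between pot3 and bay2 below 0.006 m or distance between pot3 and bay3 below 0.006 m)), for 0.3 s.
At the end, for the whole second after the job is handed in: every pot present has the centre of its underside within 6 mm of the home point of a bay, the clamp is open (joint below 0.15 rad), and the board lies flat and at rest in the nest (origin within 16 mm of the nest's, of which 10 mm is the plate; tilt under 0.05 rad) (value of joint clamp below 0.15 rad and (distance between pot0 and bay0 below 0.006 m or distance between pot0 and bay1 below 0.006 m or distance between pot0 and bay2 below 0.006 m or distance between pot0 and bay3 below 0.006 m) and (distance between pot1 and bay0 below 0.006 m or distance between pot1 and bay1 below 0.006 m or distance between pot1 and bay2 below 0.006 m or distance between pot1 and bay3 below 0.006 m) and (distance between pot2 and bay0 below 0.006 m or distance between pot2 and bay1 below 0.006 m or distance between pot2 and bay2 below 0.006 m or distance between pot2 and bay3 below 0.006 m) and (distance between pot3 and bay0 below 0.006 m or distance between pot3 and bay1 below 0.006 m or distance between pot3 and bay2 below 0.006 m or distance between pot3 and bay3 below 0.006 m) and distance between board and nest below 0.016 m and angle between board's own z axis and vertical below 0.05 rad and linear speed of board below 0.02 m/s); the robot touches nothing.
It fails at once if the bottle is knocked over or pushed more than 3 cm (distance of wine from where it was at the start of the episode above 0.03 m or angle between wine's own z axis and vertical above 0.5 rad).
It fails at once if the glass is knocked over or pushed more than 3 cm (distance of goblet from where it was at the start of the episode above 0.03 m or angle between goblet's own z axis and vertical above 0.5 rad).
It fails at once if the bowl is knocked over or pushed more than 3 cm (distance of dish from where it was at the start of the episode above 0.03 m or angle between dish's own z axis and vertical above 0.5 rad).
Of pot0, pot1, pot2, pot3 only 2 to 4 are there at a start; the rules pass over those that are not, and their reading is None.
At some moment in a run one of pot0, pot1, pot2, pot3 may be knocked a few centimetres aside while the robot is not near it.
It also fails if it takes over 210 s, if anything falls off the work surface, if the arm or the gripper's body presses on something with over 40 N, if the wrist force passes 120 N, or if a joint passes its speed limit or range.

## Robot

A 6-joint arm with a two-finger parallel gripper is mounted at the origin on the work surface. World frame = base frame: x ahead of the robot, y to its left, z up, the work surface at z = 0. Lengths are in mm, angles in rad, forces in N, time in s.
With the tool pointing down it reaches from about 300 to 775 mm from the base axis. Payload 14.6 kg.
Tool frame: the origin (TCP) lies at the very end of the fingers, on their centre line; the grasp point (between the pads) lies manip.grasp_offset behind it (manip.grasp_offset is the distance from the TCP to the grasp point, in mm); z points along the fingers, y is the direction in which the jaws open and shut (so a half turn about z gives the same grasp; the last joint's range is limited). The gripper opens to 94 mm and grips with 3 to 60 N. Pads are 16 mm wide; open, the fingers measure 119 mm over their backs; the gripper's body (75 mm by 177 mm) begins 78 mm behind the grasp point.
Start: joints at [-1.385, 0.3, 1.521, -0, 1.321, -0.067], TCP at [137.557, -532.51, 205.446] pointing down, gripper open.
Joint ranges: [-3.03, 3.03], [-0.79, 2.21], [0.23, 2.52], [-1.04, 4.18], [0, 3.07], [-2.55, 2.55]. Speed limits (rad/s): [2.22, 2.22, 2.57, 3.14, 3.14, 3.14].

## Interface

Orientations are given as [roll, pitch, yaw] about the fixed x, y, z axes, in that order (R = Rz(yaw) Ry(pitch) Rx(roll)).
In Python, from cell import manip gives the robot as it stands.
- The arm moves only by the tool send_rows, never from a script. Its argument "commands" is a list of rows, each a list of 2 entries, a list of its own where there are three numbers: the shift along the tool's x, y, z in m, then the turn about the tool's z in rad. A call has exactly 8 rows; each row is the pose to reach, as a shift and turn from the pose commanded when the call began, along the tool's axes at that moment; what a row does not reach only later rows make up. A row lasts 1/12 s, in which the tool goes at most 41.7 mm and 7.16 degrees, less where a joint would pass 70% of its speed; a pose out of reach is approached as far as the arm can. A call with a gripper value outside its range is refused whole. "hand" is the closure, from -1 (fully open) to 1 (shut), so that 0 is half open, set as the call begins (left out, the last holds). The fingers move at their own pace and stop on an object; "force" is the grip in N (left out, the last holds). Time passes only in rows, so rows that repeat a pose let the fingers close, or fill a call up. It gives the time, the measured TCP pose, the force and the opening at its end, in the units of the state.
- manip.read_state(): the state, without advancing time (a new reading comes with each control period).
- manip.camera(name): name is "scene" or "top"; returns the picture (384x512x3 uint8, red, green, blue); there is no depth.
- manip.camera_model(name): a dict with "K" (3x3 intrinsics, pixels), "eye" and "attitude" of the camera in the world. Camera axes: x right, y down, z forward; pixel columns grow to the right and rows downward; lengths in mm; the calibration is good to about 2 mm. A picture is of the moment at which its call begins. camera_model takes no time and is no camera call.
- manip.sign_off(): hands the job in, once; it reports no verdict.
The state is a dict: "clock": time; "joints": joint angles; "qd": joint speeds; "effort": joint torques, N m; "eef_pos": TCP position; "eef_rot": TCP orientation; "wrist_force": force on the tool from outside, world axes, zero at the start; "moment": the same for the moment, N m; "finger_gap": finger opening in mm.
Only numpy, scipy, OpenCV 4.12 (cv2) and the standard library are available. Lean on these libraries where they do the work, as an engineer would, in place of code of your own. Each camera call takes 0.05 s, during which the arm holds its last target.

## Working session

There is one attempt and no reset: what is moved stays moved. The work goes in short steps, Python scripts to look and compute and a tool call to move; the robot and the scene stay as the last step left them, time stands still between calls to the robot, and variables do not carry over. Pictures are saved under pics/ and viewed, and the job is handed in when it is done.

Besides the shell and the picture viewer there is one more tool, called after ">>>" as name(argument=value, ...) on one line, values as JSON. send_rows: Moves the arm, as the interface text tells. Its arguments: {"type":"object","properties":{"commands":{"type":"array","items":{"type":"array"}},"hand":{"type":"number"},"force":{"type":"number"}},"required":["commands"]}

```bash
ls; mkdir -p pics; python3 - <<'E'
from cell import manip
import cv2,numpy as np
print(manip.read_state(), manip.grasp_offset)
for n in("scene","top"):
    im=manip.camera(n); cv2.imwrite(f"pics/{n}0.png",im[:,:,::-1]); print(n,manip.camera_model(n))
E
```

```text
pics
{'clock': 0.0, 'joints': array([-1.38460857e+00,  3.00466372e-01,  1.52163809e+00, -1.64148007e-05,
        1.32070919e+00, -6.66176943e-02]), 'qd': array([-0.00154794,  0.00021934,  0.00116686, -0.00035846,  0.00182973,
       -0.00032883]), 'effort': array([ 2.50374520e-03, -5.31799436e+01, -3.52736700e+01,  7.08993548e-02,
        2.43677414e-02, -7.89369074e-05]), 'eef_pos': array([ 137.49646051, -532.23677326,  204.86481643]), 'eef_rot': array([-3.14037330e+00, -6.54160526e-05,  2.52809488e-01]), 'wrist_force': array([0.83728245, 0.1356524 , 0.82219944]), 'moment': array([-0.01093579,  0.03966153, -0.00715313]), 'finger_gap': 93.95397388464596} 18.8
scene {'K': array([[438.08101724,   0.        , 252.14523641],
       [  0.        , 438.08101724, 190.14445937],
       [  0.        ,   0.        ,   1.        ]]), 'eye': array([1044.62039164, -461.97970476, 1083.09843156]), 'attitude': array([-2.53378868, -0.00414975,  0.804757  ])}
top {'K': array([[391.0752202 ,   0.        , 256.11213049],
       [  0.        , 391.0752202 , 192.54407598],
       [  0.        ,   0.        ,   1.        ]]), 'eye': array([ 311.72208599,   42.61394181, 1460.72956235]), 'attitude': array([-2.97407931, -0.02442904, -1.54595794])}
```

View pics/scene0.png

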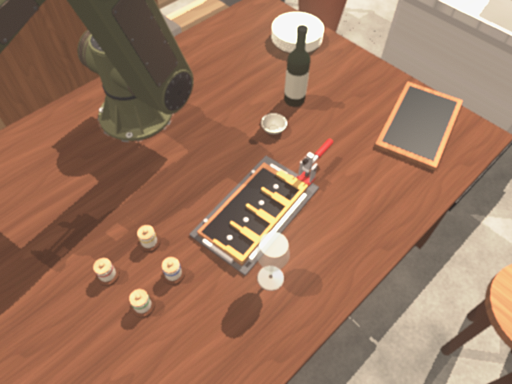

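View pics/top0.png

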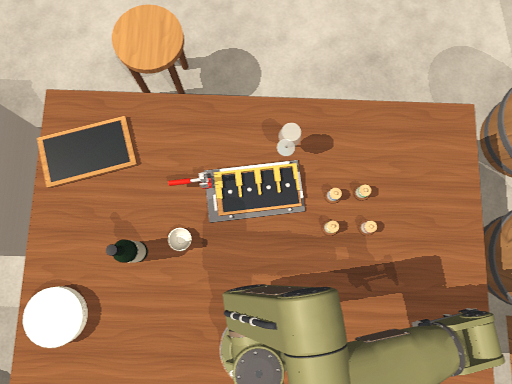

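The scene shows the nest near the middle with its red handle at about (325,150), four pots at lower left, and the bottle, bowl and goblet nearby. The top view has the nest at about (257,190) and pots at (334,194), (363,191), (332,227) and (370,227). Next I'll zoom in.

```bash
cat > h.py <<'E'
import numpy as np, cv2
from scipy.spatial.transform import Rotation as R
from cell import manip
CM={n:manip.camera_model(n) for n in("scene","top")}
def Rc(n): return R.from_euler('xyz',CM[n]["attitude"]).as_matrix()
def proj(n,P):
    P=np.atleast_2d(P).astype(float); c=(P-CM[n]["eye"])@Rc(n); p=c@CM[n]["K"].T; return p[:,:2]/p[:,2:]
def ray(n,uv):
    return Rc(n)@np.linalg.inv(CM[n]["K"])@np.array([uv[0],uv[1],1.])
def plane(n,uv,z):
    d=ray(n,uv); e=CM[n]["eye"]; return e+d*(z-e[2])/d[2]
def tri(uvs,uvt):
    A=[];b=[]
    for n,uv in(("scene",uvs),("top",uvt)):
        d=ray(n,uv); d/=np.linalg.norm(d); M=np.eye(3)-np.outer(d,d); A.append(M); b.append(M@CM[n]["eye"])
    return np.linalg.lstsq(np.vstack(A),np.hstack(b),rcond=None)[0]
E
python3 - <<'E'
import cv2
from h import *
t=cv2.imread("pics/top0.png"); s=cv2.imread("pics/scene0.png")
cv2.imwrite("pics/t_crop.png",cv2.resize(t[120:270,155:315],None,fx=5,fy=4*1.25,interpolation=cv2.INTER_CUBIC)[:600*1])
cv2.imwrite("pics/t_pots.png",cv2.resize(t[170:250,310:400],None,fx=7,fy=7,interpolation=cv2.INTER_CUBIC))
cv2.imwrite("pics/s_crop.png",cv2.resize(s[130:275,180:345],None,fx=4,fy=4,interpolation=cv2.INTER_CUBIC))
cv2.imwrite("pics/s_pots.png",cv2.resize(s[215:325,80:200],None,fx=5,fy=5,interpolation=cv2.INTER_CUBIC))
E
```

```text
(no output)
```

View pics/t_crop.png

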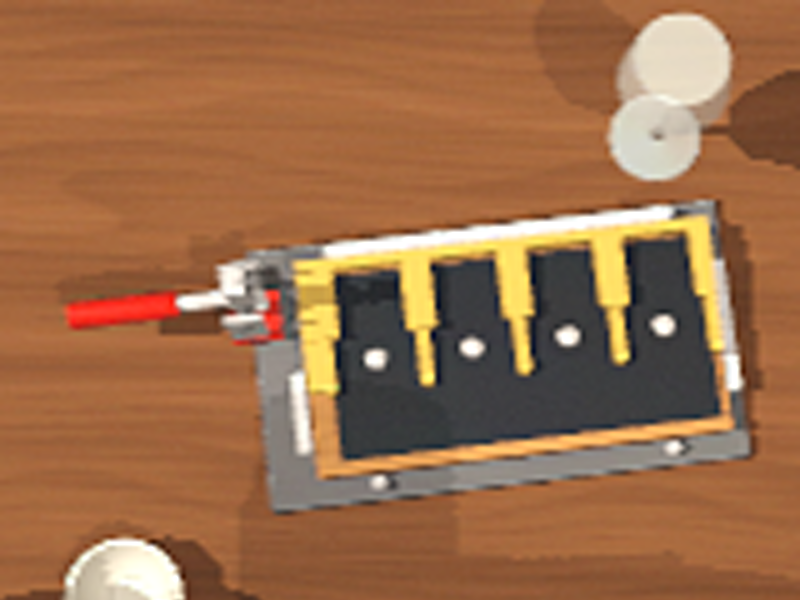

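View pics/s_crop.png

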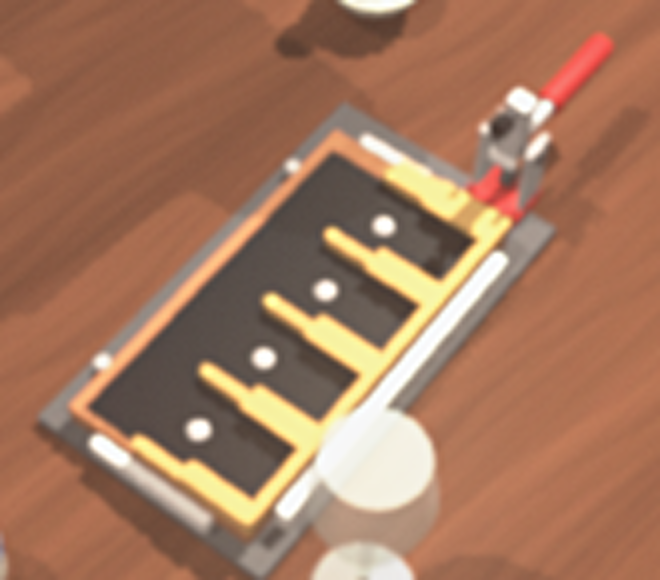

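View pics/s_pots.png

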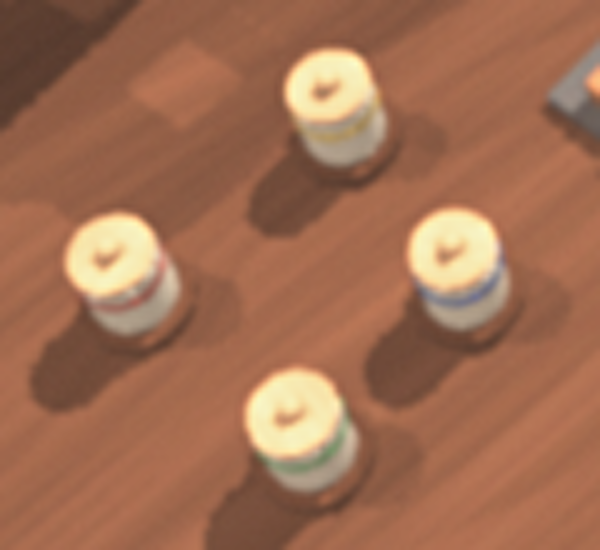

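View pics/t_pots.png

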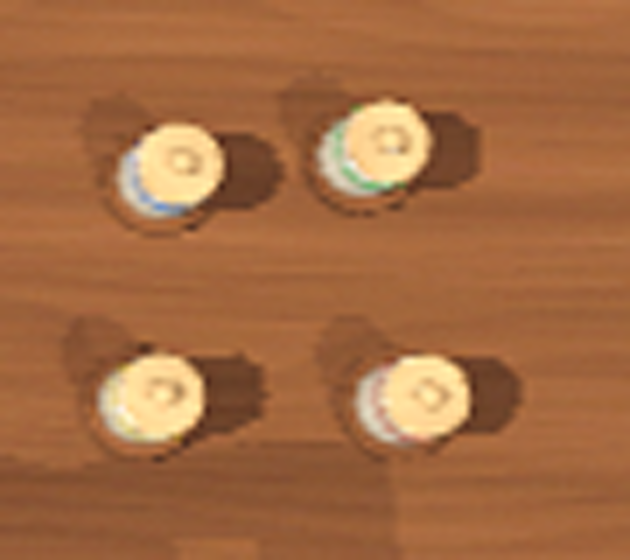

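The crops give a clear view of the four steel balls. In the top crop they sit at (375,358), (471,347), (567,336) and (663,324). They fix the board frame, since they lie at x=+4 and y=-114/-42/30/102. All four pots are present, with blue and green at the back and yellow and red at the front. Next I'll compute positions.

```bash
cat > meas.py <<'E'
from h import *
def blobs(mask,amin,amax):
    n,l,s,c=cv2.connectedComponentsWithStats(mask.astype(np.uint8),connectivity=8)
    return [(c[i],s[i]) for i in range(1,n) if amin<=s[i][4]<=amax]
def lids(n,im):
    hsv=cv2.cvtColor(im,cv2.COLOR_RGB2HSV).astype(int); b=im.astype(int)
    m=(hsv[...,0]>13)&(hsv[...,0]<28)&(hsv[...,1]>50)&(hsv[...,1]<150)&(hsv[...,2]>200)
    return m
E
python3 - <<'E'
from meas import *
ims={n:cv2.imread(f"pics/{n}0.png")[:,:,::-1].copy() for n in("scene","top")}
roi={"top":(195,345-155,0,0)}
for n,c,box in(("top",[(375,358),(471,347),(567,336),(663,324)],(155,120,5)),("scene",[(384,226),(326,290),(264,357),(199,429)],(180,130,4))):
    im=ims[n].astype(float).min(2); out=[]
    for x,y in c:
        u,v=x/box[2]+box[0],y/box[2]+box[1]; u0,v0=int(round(u)),int(round(v))
        w=im[v0-5:v0+6,u0-5:u0+6].copy(); w=np.clip(w-75,0,None)
        yy,xx=np.mgrid[v0-5:v0+6,u0-5:u0+6]; w[(xx-u)**2+(yy-v)**2>14]=0
        uv=((w*xx).sum()/w.sum(),(w*yy).sum()/w.sum()); out.append(uv)
    out=np.array(out); print(n,out.round(2).tolist()); np.save(f"b_{n}.npy",out)
    print(np.array([plane(n,u,29.5) for u in out]).round(1).tolist())
    for cc,s in blobs(lids(n,ims[n]),40,600): print(n,cc.round(1),s,plane(n,cc,64).round(1))
bs,bt=np.load("b_scene.npy"),np.load("b_top.npy")
P=np.array([tri(a,b) for a,b in zip(bs,bt)]);print(P.round(1))
E
```

```text
top [[229.62, 191.29], [248.89, 189.05], [268.09, 186.78], [287.2, 184.57]]
[[556.5, 112.0, 29.5], [567.0, 40.8, 29.5], [577.7, -30.4, 29.5], [588.1, -101.6, 29.5]]
top [114.   35.4] [111  13  13  43  60] [1146.1  576.5   64. ]
top [364.6 189.8] [359 184  12  12 110] [ 570.5 -381.7   64. ]
top [335.1 193. ] [329 188  13  11 110] [ 555.5 -273.4   64. ]
top [331.6 226.5] [325 221  14  12 130] [ 433.2 -259.4   64. ]
top [370.  226.1] [362 221  15  11 121] [ 438.1 -398.1   64. ]
top [299.4 313.1] [295 301   9  28 144] [ 130.9 -145.5   64. ]
scene [[275.63, 186.02], [261.1, 202.17], [245.64, 219.08], [229.41, 236.95]]
[[556.6, 109.7, 29.5], [567.6, 38.7, 29.5], [578.0, -32.3, 29.5], [588.6, -103.3, 29.5]]
scene [281.3  43.8] [273  38  17  12  85] [136.4 566.9  64. ]
scene [273.4 119.4] [266 114  18  15  87] [385.3 272.2  64. ]
scene [220.8 208.1] [199 184  46  48  98] [520.5 -71.7  64. ]
scene [145.5 231.9] [137 225  19  15 195] [ 438.3 -265.7   64. ]
scene [170.2 264.4] [162 257  17  16 213] [ 558.3 -276.4   64. ]
scene [102.  265.5] [ 93 258  19  16 218] [ 441.5 -402.5   64. ]
scene [138.1 297.2] [129 289  19  18 252] [ 573.5 -385.6   64. ]
[[ 556.2  111.4   27.6]
 [ 567.    40.3   27.3]
 [ 577.6  -31.    27.8]
 [ 588.2 -102.2   27.7]]
```

```bash
python3 - <<'E'
from meas import *
L={"blue":((170.2,264.4),(335.1,193.)),"green":((138.1,297.2),(364.6,189.8)),"yellow":((145.5,231.9),(331.6,226.5)),"red":((102,265.5),(370,226.1))}
for k,(s,t) in L.items(): print(k,tri(s,t).round(1),plane("scene",s,62).round(1),plane("top",t,62).round(1))
print("goblet base",plane("top",(286,147.4),0).round(),plane("scene",(270,277),0).round())
print("bowl",plane("top",(180,239),30).round(),"bottle",plane("scene",(296,98),0).round(), plane("top",(121,251),290).round())
bc=np.array([567.5,9.5]);a=.148;x=np.array([np.cos(a),np.sin(a)]);y=np.array([-x[1],x[0]])
def N(p): return np.r_[bc+p[0]*x+p[1]*y,p[2]]
piv=N((52,192,75))
for name,p in dict(pivot=piv,grip0=N((52,292,78)),end=N((52,317,79)),shut=N((52,186,175)),c1=N((-100,-168,10)),c2=N((-100,192,10)),c3=N((100,-168,10))).items(): print(name,p.round(1),proj("top",p).round(1),((proj("top",p)-[155,120])*5).round(),((proj("scene",p)-[180,130])*4).round())
for i in range(4): print("home",i,N((42,-114+72*i,28)).round(1),"stage",N((-34,-114+72*i,28)).round(1))
E
```

```text
blue [ 556.1 -274.9   58.7] [ 557.3 -275.9   62. ] [ 555.7 -273.7   62. ]
green [ 571.1 -384.3   58. ] [ 572.4 -385.4   62. ] [ 570.8 -382.2   62. ]
yellow [ 433.3 -262.7   54.4] [ 437.1 -265.2   62. ] [ 433.3 -259.9   62. ]
red [ 438.4 -401.2   57.6] [ 440.4 -402.3   62. ] [ 438.4 -398.9   62. ]
goblet base [740. -98.   0.] [739. -96.   0.]
bowl [376. 285.  30.] bottle [326. 450.   0.] [325. 411. 290.]
pivot [590.6 207.1  75. ] [[203.  179.1]] [[240. 295.]] [[512. 140.]]
grip0 [575.9 306.   78. ] [[175.1 182.1]] [[100. 311.]] [[586.  55.]]
end [572.2 330.7  79. ] [[168.1 182.9]] [[ 65. 314.]] [[603.  35.]]
shut [591.5 201.1 175. ] [[201.6 172.9]] [[233. 264.]] [[523.  55.]]
c1 [ 493.4 -171.4   10. ] [[305.  210.9]] [[750. 455.]] [[ 34. 414.]]
c2 [440.3 184.7  10. ] [[209.1 222.5]] [[270. 513.]] [[342.  98.]]
c3 [ 691.2 -141.9   10. ] [[297.5 159.4]] [[712. 197.]] [[260. 577.]]
home 0 [625.9 -97.1  28. ] stage [ 550.7 -108.3   28. ]
home 1 [615.2 -25.8  28. ] stage [540.1 -37.1  28. ]
home 2 [604.6  45.4  28. ] stage [529.4  34.2  28. ]
home 3 [594.  116.6  28. ] stage [518.8 105.4  28. ]
```

```bash
cat > mv.py <<'E'
import json,sys,numpy as np
# usage: mv.py  reset x y z yaw | x y z yaw ... waypoints (yaw in rad)
a=list(map(float,sys.argv[2:])) if sys.argv[1]=="reset" else list(map(float,sys.argv[1:]))
if sys.argv[1]=="reset": json.dump(a,open("cmd.json","w")); sys.exit()
c=json.load(open("cmd.json"))
for i in range(0,len(a),4):
    t=a[i:i+4]; x,y,z,w=c; d=np.array(t[:2])-[x,y]
    dx=d@[np.cos(w),np.sin(w)]; dy=d@[np.sin(w),-np.cos(w)]; dz=z-t[2]
    s=np.round(np.array([dx,dy,dz])/1000,3); tr=round(w-t[3],3)
    p=np.array([x,y])+1000*(s[0]*np.array([np.cos(w),np.sin(w)])+s[1]*np.array([np.sin(w),-np.cos(w)]))
    c=[float(p[0]),float(p[1]),float(z-1000*s[2]),float(w-tr)]
    print("shift",s.tolist(),"turn",tr,"-> cmd",np.round(c,3).tolist())
json.dump(c,open("cmd.json","w"))
E
python3 mv.py reset 137.557 -532.51 205.446 .2528
python3 mv.py 300 -330 230 .62 430 -100 230 .99 530 130 230 1.36 576 306 200 1.719
```

```text
shift [0.208, -0.155, -0.025] turn -0.367 -> cmd [300.178, -330.412, 230.446, 0.62]
shift [0.24, -0.112, 0.0] turn -0.37 -> cmd [430.479, -99.836, 230.446, 0.99]
shift [0.247, -0.043, 0.0] turn -0.37 -> cmd [530.102, 130.237, 230.446, 1.36]
shift [0.181, 0.008, 0.03] turn -0.359 -> cmd [575.832, 305.547, 200.446, 1.719]
```

>>> send_rows(commands=[[[0.015,-0.012,-0.002],-0.03],[[0.045,-0.034,-0.006],-0.08],[[0.075,-0.056,-0.01],-0.14],[[0.105,-0.078,-0.014],-0.2],[[0.135,-0.1,-0.018],-0.25],[[0.165,-0.122,-0.021],-0.3],[[0.19,-0.142,-0.024],-0.34],[[0.208,-0.155,-0.025],-0.367]], hand=-1, force=25)

```text
clock: 0.77
eef_pos: [301.3, -328.3, 230.8]
eef_rot: [3.141, -0.0, 0.623]
wrist_force: [-1.0, -1.4, 0.2]
finger_gap: 94.1
```

>>> send_rows(commands=[[[0.02,-0.01,0],-0.04],[[0.05,-0.024,0],-0.08],[[0.085,-0.04,0],-0.14],[[0.12,-0.056,0],-0.2],[[0.155,-0.072,0],-0.25],[[0.19,-0.089,0],-0.3],[[0.22,-0.103,0],-0.34],[[0.24,-0.112,0],-0.37]])

```text
clock: 1.43
eef_pos: [431.3, -97.2, 230.3]
eef_rot: [-3.141, -0.0, 0.994]
wrist_force: [0.3, -1.0, -0.1]
finger_gap: 93.9
```

>>> send_rows(commands=[[[0.02,-0.004,0],-0.04],[[0.052,-0.01,0],-0.08],[[0.088,-0.016,0],-0.14],[[0.124,-0.022,0],-0.2],[[0.16,-0.028,0],-0.25],[[0.196,-0.034,0],-0.3],[[0.226,-0.04,0],-0.34],[[0.247,-0.043,0],-0.37]])

```text
clock: 2.1
eef_pos: [530.4, 132.8, 229.9]
eef_rot: [-3.141, 0.0, 1.364]
wrist_force: [0.9, -0.6, 0.4]
finger_gap: 94.2
```

>>> send_rows(commands=[[[0.02,0.001,0.003],-0.04],[[0.045,0.002,0.008],-0.09],[[0.075,0.004,0.014],-0.15],[[0.105,0.005,0.018],-0.21],[[0.135,0.006,0.022],-0.27],[[0.16,0.007,0.026],-0.32],[[0.175,0.008,0.029],-0.35],[[0.181,0.008,0.03],-0.359]])

```text
clock: 2.77
eef_pos: [575.5, 307.4, 198.9]
eef_rot: [-3.14, 0.0, 1.722]
wrist_force: [0.6, -0.0, 0.0]
finger_gap: 93.9
```

>>> send_rows(commands=[[[0,0,0.01],0],[[0,0,0.03],0],[[0,0,0.055],0],[[0,0,0.08],0],[[0,0,0.105],0],[[0,0,0.125],0],[[0,0,0.136],0],[[0,0,0.141],0]])

```text
clock: 3.43
eef_pos: [575.2, 304.3, 57.6]
eef_rot: [-3.139, 0.001, 1.717]
wrist_force: [0.9, -0.7, 0.2]
finger_gap: 93.8
```

>>> send_rows(commands=[[[0,0,0],0],[[0,0,0],0],[[0,0,0],0],[[0,0,0],0],[[0,0,0],0],[[0,0,0],0],[[0,0,0],0],[[0,0,0],0]], hand=1, force=15)

```text
clock: 4.1
eef_pos: [575.8, 305.6, 59.5]
eef_rot: [3.142, -0.0, 1.719]
wrist_force: [0.3, 0.0, 0.4]
finger_gap: 44.0
```

```bash
python3 mv.py 575.832 305.547 59.446 1.719; python3 - <<'E'
from h import *
print(manip.read_state())
im=np.hstack([manip.camera("scene")[60:260,200:420],manip.camera("top")[100:300,130:350]])
cv2.imwrite("pics/c1.png",cv2.resize(im[:,:,::-1],None,fx=1.8,fy=1.8,interpolation=cv2.INTER_CUBIC))
E
```

```text
shift [0.0, -0.0, 0.141] turn -0.0 -> cmd [575.832, 305.547, 59.446, 1.719]
{'clock': 4.1, 'joints': array([4.31694888e-01, 6.65025487e-01, 1.33860683e+00, 3.57305593e-05,
       1.13786264e+00, 2.83652437e-01]), 'qd': array([-0.00049584,  0.00079146, -0.00132792, -0.00223583,  0.00095689,
       -0.00047907]), 'effort': array([-3.37809055e-03, -6.99037313e+01, -3.25000119e+01,  6.88937749e-02,
       -3.77844015e-03,  3.73326338e-04]), 'eef_pos': array([575.83807116, 305.5802167 ,  59.53772803]), 'eef_rot': array([ 3.14150794e+00, -5.84807453e-05,  1.71882379e+00]), 'wrist_force': array([0.25275051, 0.03576021, 0.4185032 ]), 'moment': array([-0.04792266, -0.0841536 , -0.02116763]), 'finger_gap': 43.961451082644516}
```

View pics/c1.png

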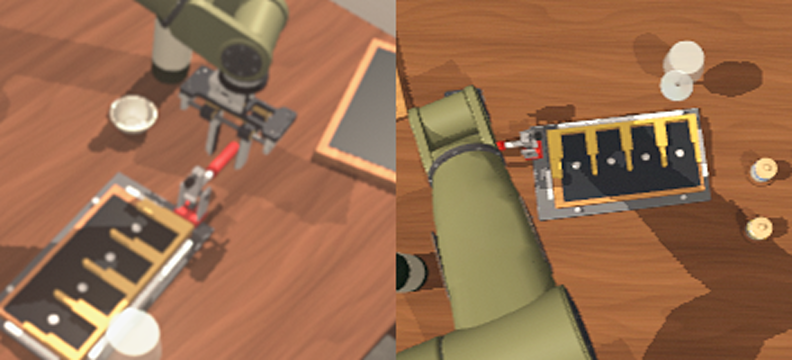

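The picture shows the fingers straddling the red handle with the jaws half closed, at about (240,135) on the scene half, and no contact with bottle or bowl. I'll keep closing.

>>> send_rows(commands=[[[0,0,0],0],[[0,0,0],0],[[0,0,0],0],[[0,0,0],0],[[0,0,0],0],[[0,0,0],0],[[0,0,0],0],[[0,0,0],0]])

```text
clock: 4.87
eef_pos: [578.1, 305.9, 60.0]
eef_rot: [3.136, -0.001, 1.718]
wrist_force: [16.6, 3.9, -6.1]
finger_gap: 19.3
```

```bash
python3 - <<'E'
from h import *
s=manip.read_state();print(s["eef_pos"],s["wrist_force"],s["finger_gap"])
# arc offsets in tool axes: tool x(yaw 1.719)= nest +y ; tool z = down
a0=.03
for th in np.linspace(0,1.62,17)[1:]:
    a=th+.03; print(round(th,2),(100*np.array([np.cos(a)-np.cos(a0),-(np.sin(a)-np.sin(a0))])).round(1).tolist())
E
```

```text
[578.10832651 305.90950815  59.98161554] [16.58572767  3.94224797 -6.07152507] 19.27149617707804
0.1 [-0.8, -10.1]
0.2 [-2.6, -20.0]
0.3 [-5.5, -29.8]
0.4 [-9.3, -39.1]
0.51 [-14.0, -48.1]
0.61 [-19.6, -56.5]
0.71 [-26.0, -64.3]
0.81 [-33.2, -71.5]
0.91 [-41.1, -77.8]
1.01 [-49.5, -83.4]
1.11 [-58.5, -88.0]
1.22 [-67.9, -91.7]
1.32 [-77.7, -94.5]
1.42 [-87.7, -96.2]
1.52 [-97.8, -97.0]
1.62 [-107.9, -96.7]
```

The closed grip feels a 16 N sideways push in +x, so the handle sits about 2 mm further along tool y. I'll ease that offset in while swinging.

>>> send_rows(commands=[[[-0.001,0.001,-0.005],0],[[-0.002,0.002,-0.015],0],[[-0.005,0.002,-0.028],0],[[-0.009,0.002,-0.039],0],[[-0.014,0.002,-0.048],0],[[-0.02,0.002,-0.0565],0],[[-0.026,0.002,-0.0645],0],[[-0.033,0.002,-0.0715],0]])

```text
clock: 5.53
eef_pos: [583.1, 273.5, 131.2]
eef_rot: [3.14, -0.001, 1.719]
wrist_force: [4.4, 4.0, -3.8]
finger_gap: 19.4
```

```bash
python3 - <<'E'
from h import *
s=manip.read_state();print(s["eef_pos"],s["wrist_force"],s["moment"],s["finger_gap"])
E
python3 - <<'E'
import json,numpy as np
c=json.load(open("cmd.json"));w=c[3];s=[-33,2,-71.5]
c=[c[0]+s[0]*np.cos(w)+s[1]*np.sin(w),c[1]+s[0]*np.sin(w)-s[1]*np.cos(w),c[2]-s[2],w];json.dump(c,open("cmd.json","w"));print(c)
E
```

```text
[583.08279713 273.5152631  131.21475678] [ 4.39129395  4.03206616 -3.751123  ] [ 0.67588139 -1.0344362  -0.01404437] 19.35674097020777
[np.float64(582.6768622792405), np.float64(273.2026535694762), 130.946, 1.7187999999999999]
```

Tracking well. I'll finish the arc, going slightly past the end.

>>> send_rows(commands=[[[-0.006,0.0005,-0.005],0],[[-0.016,0.0005,-0.012],0],[[-0.0255,0.0005,-0.0165],0],[[-0.035,0.0005,-0.0205],0],[[-0.045,0.0005,-0.023],0],[[-0.055,0.0005,-0.025],0],[[-0.065,0.0005,-0.0255],0],[[-0.075,0.0005,-0.0255],0]])

```text
clock: 6.2
eef_pos: [594.5, 197.7, 157.3]
eef_rot: [3.141, 0.001, 1.718]
wrist_force: [-1.4, 5.6, 3.5]
finger_gap: 17.1
```

>>> send_rows(commands=[[[0,0,0],0],[[0,0,0],0],[[0,0,0],0],[[0,0,0],0],[[0,0,0],0],[[0,0,0],0],[[0,0,0],0],[[0,0,0],0]])

```text
clock: 6.87
eef_pos: [594.5, 197.5, 156.4]
eef_rot: [-3.141, 0.002, 1.718]
wrist_force: [1.0, -6.7, 2.2]
finger_gap: 0.3
```

```bash
python3 - <<'E'
import json,numpy as np
c=json.load(open("cmd.json"));w=c[3];s=[-75,.5,-25.5]
c=[c[0]+s[0]*np.cos(w)+s[1]*np.sin(w),c[1]+s[0]*np.sin(w)-s[1]*np.cos(w),c[2]-s[2],w];json.dump(c,open("cmd.json","w"));print(c)
from h import *
im=np.hstack([manip.camera("scene")[60:260,200:420],manip.camera("top")[100:300,130:350]])
cv2.imwrite("pics/c2.png",cv2.resize(im[:,:,::-1],None,fx=1.8,fy=1.8,interpolation=cv2.INTER_CUBIC))
E
```

```text
[np.float64(594.2311904322763), np.float64(199.0963279222552), 156.446, 1.7187999999999999]
```

View pics/c2.png

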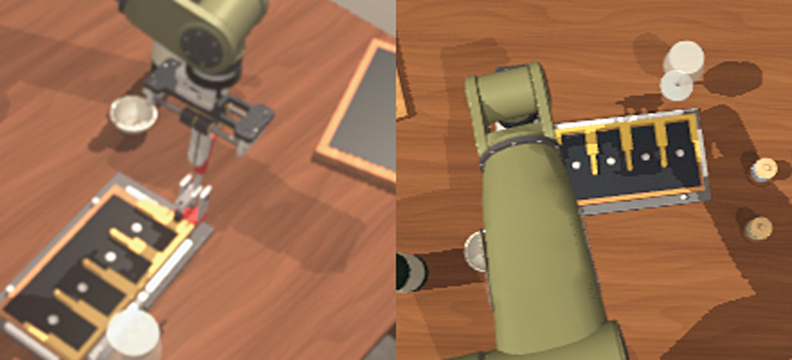

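The gap reading is 0.3 mm, so the fingers slipped off the grip near the end of the arc. I'll lift clear and look.

>>> send_rows(commands=[[[-0.004,0,0],0],[[-0.004,0,-0.01],0],[[-0.004,0,-0.03],0],[[-0.004,0,-0.05],0],[[-0.004,0,-0.07],0],[[-0.004,0,-0.085],0],[[-0.004,0,-0.095],0],[[-0.004,0,-0.1],0]])

```text
clock: 7.63
eef_pos: [595.0, 194.9, 257.6]
eef_rot: [3.14, -0.0, 1.719]
wrist_force: [-0.0, 0.1, -0.2]
finger_gap: 0.2
```

```bash
python3 - <<'E'
import json,numpy as np
c=json.load(open("cmd.json"));w=c[3];s=[-4,0,-100]
c=[c[0]+s[0]*np.cos(w)+s[1]*np.sin(w),c[1]+s[0]*np.sin(w)-s[1]*np.cos(w),c[2]-s[2],w];json.dump(c,open("cmd.json","w"));print(c)
from h import *
im=manip.camera("scene")[90:240,230:400]
cv2.imwrite("pics/c3.png",cv2.resize(im[:,:,::-1],None,fx=4,fy=4,interpolation=cv2.INTER_CUBIC))
E
```

```text
[np.float64(594.8210461355102), np.float64(195.14005818304852), 256.446, 1.7187999999999999]
```

View pics/c3.png

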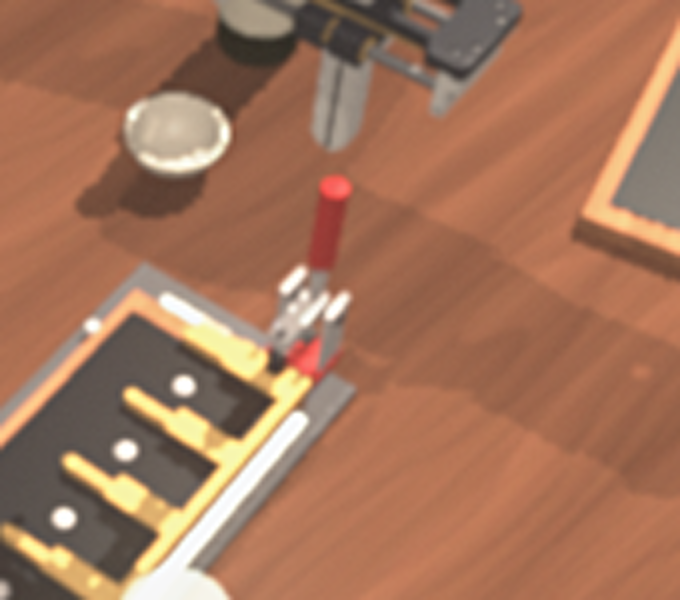

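The picture shows the handle upright, top at about (335,187), and the rubber foot down on the left rail near (275,365). I'll compute the clamp angle.

```bash
python3 - <<'E'
from h import *
a=.148;x=np.array([np.cos(a),np.sin(a),0]);y=np.array([-x[1],x[0],0])
bc=np.array([567.5,9.5,0])
for off in(0,2.4):
    piv=bc+(52+off)*x+192*y+[0,0,75]
    for uv in((335,187),(324,268)):
        u=(uv[0]/4+230,uv[1]/4+90); d=ray("scene",u); e=CM["scene"]["eye"]
        t=(piv-e)@x/(d@x); p=e+t*d; r=p-piv; print(off,r@y,r[2],np.arctan2(r[2],r@y)-.03)
E
```

```text
0 4.573142366861513 119.21234040384184 1.5024538106970884
0 10.181529145811595 27.329047317219988 1.1841723556038204
2.4 -0.44943887038157876 125.30094943385063 1.5443831866310154
2.4 5.120532103972529 34.04702995714092 1.3915192596325354
```

```bash
python3 - <<'E'
from h import *
p=manip.read_state()["eef_pos"]; print(p,(proj("scene",p)-[230,90])*4, proj("scene",p), proj("top",p))
for d in np.eye(3): print((proj("scene",p+10*d)-proj("scene",p))*4)
E
```

```text
[595.07855897 194.97395342 257.70615288] [[335.6280501  138.32567045]] [[313.90701253 124.58141761]] [[200.6014415  166.12511892]]
[[11.75865389  8.33003787]]
[[10.33008707 -7.89407574]]
[[  1.8840407  -10.90545598]]
```

The fingertip projects within about 1 mm of where it is seen, so the scene camera agrees with the robot. Next I'll move over to the yellow pot.

```bash
python3 mv.py 515 -35 220 1.326 435 -263 160 .933; python3 - <<'E'
from meas import *
for n in("scene","top"):
    im=manip.camera(n); cv2.imwrite(f"pics/{n}1.png",im[:,:,::-1])
    for cc,s in blobs(lids(n,im),40,600): print(n,cc.round(1),s[4],plane(n,cc,60).round(1))
E
```

```text
shift [-0.216, -0.113, 0.036] turn 0.393 -> cmd [514.909, -35.162, 220.446, 1.326]
shift [-0.24, -0.022, 0.06] turn 0.393 -> cmd [435.353, -262.659, 160.446, 0.933]
scene [199.3  11.6] 219 [-232.4  481.2   60. ]
scene [332.9  21.3] 189 [174.9 816.8  60. ]
scene [271.5 121.1] 74 [383.8 265.4  60. ]
scene [144.5 231.6] 117 [ 433.2 -266.2   60. ]
scene [101.9 265.7] 217 [ 439.4 -402.7   60. ]
scene [169.5 264.2] 141 [ 554.6 -276.5   60. ]
scene [138.4 297.5] 250 [ 572.6 -385.1   60. ]
top [175.3  18.7] 43 [1228.9  347.2   60. ]
top [114.   35.4] 60 [1148.5  578.    60. ]
top [364.6 189.8] 110 [ 571.2 -382.9   60. ]
top [370.2 226.1] 116 [ 438.7 -400.5   60. ]
```

>>> send_rows(commands=[[[-0.015,0.003,0.002],0.03],[[-0.045,0.008,0.007],0.08],[[-0.08,0.015,0.012],0.13],[[-0.115,0.022,0.018],0.19],[[-0.15,0.029,0.023],0.25],[[-0.185,0.036,0.028],0.31],[[-0.21,0.041,0.032],0.36],[[-0.216,0.045,0.036],0.393]], hand=-1)

```text
clock: 8.45
eef_pos: [671.4, -17.0, 218.4]
eef_rot: [-3.139, 0.001, 1.318]
wrist_force: [-0.5, 1.3, -0.4]
finger_gap: 50.5
```

I sent that move before reading the planner output, so its y shift was wrong (+0.045 instead of -0.113). Nothing was hit, since z=218 is above the glass. I'll correct from the pose actually commanded and won't batch planning with moves again.

```bash
cat > ap.py <<'E'
import json,sys,numpy as np
c=json.load(open("cmd.json"));w=c[3];s=[float(v)*1000 for v in sys.argv[1:4]];t=float(sys.argv[4])
c=[c[0]+s[0]*np.cos(w)+s[1]*np.sin(w),c[1]+s[0]*np.sin(w)-s[1]*np.cos(w),c[2]-s[2],w-t];json.dump(c,open("cmd.json","w"));print(np.round(c,3))
E
python3 mv.py reset 594.8210461355102 195.14005818304852 256.446 1.7188
python3 ap.py -.216 .045 .036 .393
python3 mv.py 520 -100 220 1.12 435 -263 160 .933
```

```text
[671.181 -11.863 220.446   1.326]
shift [-0.122, -0.125, 0.0] turn 0.206 -> cmd [520.323, -99.9, 220.446, 1.12]
shift [-0.184, -0.006, 0.06] turn 0.187 -> cmd [434.724, -262.888, 160.446, 0.933]
```

>>> send_rows(commands=[[[-0.01,-0.01,0],0.02],[[-0.028,-0.029,0],0.05],[[-0.046,-0.047,0],0.08],[[-0.064,-0.066,0],0.11],[[-0.082,-0.084,0],0.14],[[-0.1,-0.102,0],0.17],[[-0.115,-0.118,0],0.195],[[-0.122,-0.125,0],0.206]])

```text
clock: 9.12
eef_pos: [518.3, -101.5, 219.7]
eef_rot: [-3.14, 0.001, 1.116]
wrist_force: [0.6, 0.4, -0.3]
finger_gap: 94.1
```

>>> send_rows(commands=[[[-0.015,0,0.005],0.02],[[-0.045,-0.001,0.015],0.05],[[-0.075,-0.002,0.025],0.08],[[-0.105,-0.003,0.035],0.11],[[-0.135,-0.004,0.044],0.14],[[-0.16,-0.005,0.052],0.17],[[-0.178,-0.006,0.058],0.183],[[-0.184,-0.006,0.06],0.187]])

```text
clock: 9.78
eef_pos: [433.3, -264.7, 158.9]
eef_rot: [-3.139, 0.0, 0.93]
wrist_force: [1.1, -0.1, -0.9]
finger_gap: 94.0
```

```bash
python3 - <<'E'
from h import *
im=np.hstack([manip.camera("scene")[130:350,60:340],manip.camera("top")[130:350,160:440]])
cv2.imwrite("pics/c4.png",cv2.resize(im[:,:,::-1],None,fx=1.42,fy=1.42,interpolation=cv2.INTER_CUBIC))
E
```

View pics/c4.png

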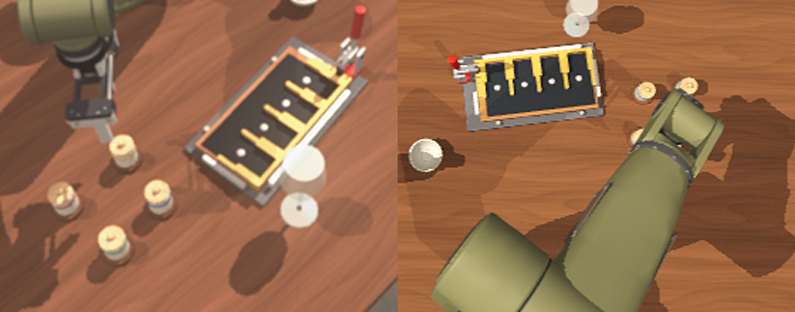

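The jaws are over the yellow pot at about (123,150). The clamp handle is still upright, and the bystanders have not moved. Descending now.

>>> send_rows(commands=[[[0,0,0.01],0],[[0,0,0.03],0],[[0,0,0.055],0],[[0,0,0.08],0],[[0,0,0.105],0],[[0,0,0.125],0],[[0,0,0.135],0],[[0,0,0.138],0]])

```text
clock: 10.55
eef_pos: [434.6, -261.6, 20.7]
eef_rot: [-3.139, -0.0, 0.934]
wrist_force: [0.9, 0.2, -0.3]
finger_gap: 94.3
```

>>> send_rows(commands=[[[0,0,0],0],[[0,0,0],0],[[0,0,0],0],[[0,0,0],0],[[0,0,0],0],[[0,0,0],0],[[0,0,0],0],[[0,0,0],0]], hand=1, force=25)

```text
clock: 11.22
eef_pos: [434.9, -263.0, 22.7]
eef_rot: [3.141, -0.0, 0.933]
wrist_force: [1.4, -1.2, 0.9]
finger_gap: 44.4
```

>>> send_rows(commands=[[[0,0,0],0],[[0,0,0],0],[[0,0,0],0],[[0,0,0],0],[[0,0,0],0],[[0,0,0],0],[[0,0,0],0],[[0,0,0],0]])

```text
clock: 11.88
eef_pos: [434.9, -263.0, 22.6]
eef_rot: [3.141, 0.0, 0.933]
wrist_force: [0.4, -1.0, 5.5]
finger_gap: 43.6
```

```bash
python3 ap.py 0 0 .138 0;  python3 mv.py 400 -120 165 .933 518 106 165 .933; python3 - <<'E'
from h import *
s=manip.read_state();print(s["eef_pos"],s["wrist_force"],s["finger_gap"])
im=np.hstack([manip.camera("scene")[130:350,60:340],manip.camera("top")[130:350,160:440]])
cv2.imwrite("pics/c5.png",cv2.resize(im[:,:,::-1],None,fx=1.42,fy=1.42,interpolation=cv2.INTER_CUBIC))
E
```

```text
[ 434.724 -262.888   22.446    0.933]
shift [0.094, -0.113, -0.143] turn -0.0 -> cmd [399.937, -120.077, 165.446, 0.933]
shift [0.252, -0.04, 0.0] turn -0.0 -> cmd [517.893, 106.176, 165.446, 0.933]
[ 434.87606045 -263.03983235   22.62287032] [ 0.40609468 -0.99086724  5.45676685] 43.5593228113064
```

View pics/c5.png

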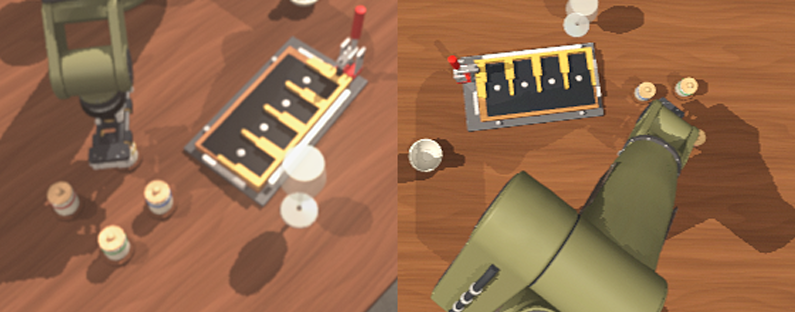

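Pot gripped, opening 43.6 mm. I'll lift it and carry it over the bay 3 staging point.

>>> send_rows(commands=[[[0,0,-0.01],0],[[0,0,-0.04],0],[[0.01,-0.012,-0.075],0],[[0.03,-0.036,-0.105],0],[[0.05,-0.06,-0.128],0],[[0.07,-0.085,-0.14],0],[[0.086,-0.104,-0.143],0],[[0.094,-0.113,-0.143],0]])

```text
clock: 12.65
eef_pos: [399.2, -118.0, 166.6]
eef_rot: [3.141, -0.001, 0.934]
wrist_force: [-0.1, 0.4, -2.0]
finger_gap: 43.1
```

>>> send_rows(commands=[[[0.02,-0.003,0],0],[[0.055,-0.009,0],0],[[0.093,-0.015,0],0],[[0.131,-0.021,0],0],[[0.169,-0.027,0],0],[[0.207,-0.033,0],0],[[0.237,-0.038,0],0],[[0.252,-0.04,0],0]])

```text
clock: 13.32
eef_pos: [518.6, 108.9, 164.5]
eef_rot: [-3.14, 0.001, 0.935]
wrist_force: [0.3, -0.3, -2.7]
finger_gap: 43.5
```

```bash
python3 - <<'E'
from h import *
s=manip.read_state();print(s["eef_pos"],s["wrist_force"],s["finger_gap"])
im=manip.camera("scene")[110:260,180:360]
cv2.imwrite("pics/c6.png",cv2.resize(im[:,:,::-1],None,fx=4,fy=4,interpolation=cv2.INTER_CUBIC))
E
```

```text
[518.55992281 108.90061946 164.52261328] [ 0.3040429  -0.32546885 -2.71648142] 43.48527947095042
```

View pics/c6.png

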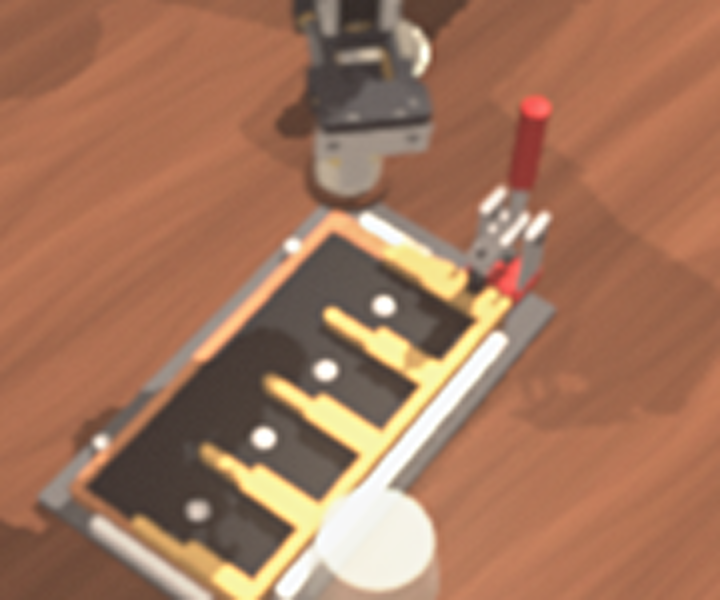

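Pot hangs upright in the gripper over the bay 3 front. Lowering.

>>> send_rows(commands=[[[0,0,0.01],0],[[0,0,0.03],0],[[0,0,0.055],0],[[0,0,0.078],0],[[0,0,0.095],0],[[0,0,0.106],0],[[0,0,0.112],0],[[0,0,0.114],0]])

```text
clock: 14.03
eef_pos: [517.4, 105.5, 50.7]
eef_rot: [-3.141, 0.001, 0.932]
wrist_force: [-1.8, -0.6, 1.7]
finger_gap: 43.6
```

>>> send_rows(commands=[[[0,0,0],0],[[0,0,0],0],[[0,0,0],0],[[0,0,0.001],0],[[0,0,0.001],0],[[0,0,0.001],0],[[0,0,0.001],0],[[0,0,0.001],0]])

```text
clock: 14.7
eef_pos: [518.0, 106.2, 50.7]
eef_rot: [3.141, -0.0, 0.933]
wrist_force: [-0.2, 0.1, 1.0]
finger_gap: 43.5
```

```bash
python3 ap.py 0 0 .115 0; python3 - <<'E'
from h import *
s=manip.read_state();print(s["eef_pos"],s["wrist_force"],s["finger_gap"])
im=np.hstack([manip.camera("scene")[130:260,200:360],manip.camera("top")[120:250,160:320]])
cv2.imwrite("pics/c7.png",cv2.resize(im[:,:,::-1],None,fx=2.5,fy=2.5,interpolation=cv2.INTER_CUBIC))
E
```

```text
[517.893 106.176  50.446   0.933]
[517.9732371  106.21563373  50.65314213] [-0.23748545  0.11993198  1.00523362] 43.50760139867343
```

View pics/c7.png

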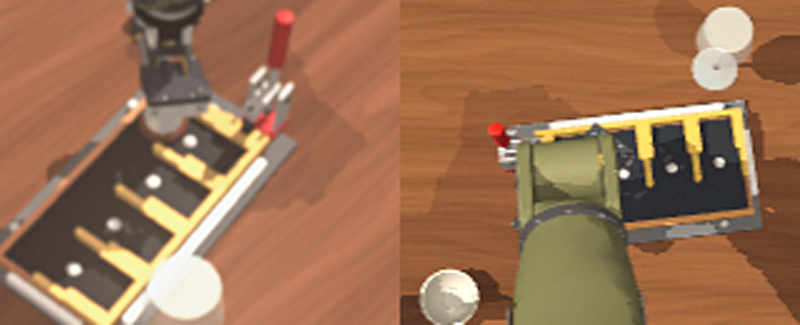

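The pot stands on the slate with about 1 N of load. I'll release it once to calibrate its position against the balls.

>>> send_rows(commands=[[[0,0,0],0],[[0,0,0],0],[[0,0,0],0],[[0,0,0],0],[[0,0,0],0],[[0,0,0],0],[[0,0,0],0],[[0,0,0],0]], hand=-1)

```text
clock: 15.47
eef_pos: [517.9, 106.2, 50.5]
eef_rot: [3.142, -0.0, 0.933]
wrist_force: [-0.2, 0.9, 0.0]
finger_gap: 92.2
```

>>> send_rows(commands=[[[0,0,-0.01],0],[[0,0,-0.03],0],[[0,0,-0.06],0],[[0,0,-0.09],0],[[-0.02,0,-0.11],0],[[-0.05,0,-0.12],0],[[-0.08,0,-0.12],0],[[-0.11,0,-0.12],0]])

```text
clock: 16.13
eef_pos: [451.7, 17.1, 171.8]
eef_rot: [3.14, -0.001, 0.933]
wrist_force: [0.4, -0.8, -0.5]
finger_gap: 93.7
```

>>> send_rows(commands=[[[-0.03,0,0],0],[[-0.06,0,0],0],[[-0.09,0,0],0],[[-0.12,0,0],0],[[-0.15,0,0],0],[[-0.175,0,0],0],[[-0.195,0,0],0],[[-0.2,0,0],0]])

```text
clock: 16.8
eef_pos: [332.1, -144.3, 171.2]
eef_rot: [3.141, 0.0, 0.931]
wrist_force: [-0.7, 0.2, -0.4]
finger_gap: 94.1
```

```bash
python3 ap.py -.11 0 -.12 0;python3 ap.py -.2 0 0 0; python3 - <<'E'
from meas import *
for n in("scene","top"):
    im=manip.camera(n); cv2.imwrite(f"pics/{n}2.png",im[:,:,::-1])
    for cc,s in blobs(lids(n,im),40,600): print(n,cc.round(1),s[4],plane(n,cc,60).round(1))
a=cv2.imread("pics/scene2.png")[130:260,200:360];b=cv2.imread("pics/top2.png")[120:250,160:320]
cv2.imwrite("pics/c8.png",cv2.resize(np.hstack([a,b]),None,fx=2.5,fy=2.5,interpolation=cv2.INTER_CUBIC))
E
```

```text
[452.379  17.814 170.446   0.933]
[ 333.261 -142.844  170.446    0.933]
scene [204.8   7.2] 376 [-240.2  516.5   60. ]
scene [280.8  43.5] 78 [130.5 571.   60. ]
scene [170.1 264.4] 212 [ 556.3 -275.8   60. ]
scene [103.2 266.5] 161 [ 443.7 -401.7   60. ]
scene [138.1 297.2] 251 [ 571.5 -385.3   60. ]
top [175.3  18.7] 43 [1228.9  347.2   60. ]
top [114.2  34.8] 60 [1151.1  577.7   60. ]
top [122.6  34.3] 65 [1154.8  545.6   60. ]
top [111.1 120.3] 55 [806.2 559.8  60. ]
top [364.6 189.8] 110 [ 571.2 -382.9   60. ]
top [335.1 193. ] 110 [ 556.2 -274.3   60. ]
top [229.9 199.6] 123 [520.7 108.6  60. ]
top [370.1 224.2] 66 [ 445.5 -400.    60. ]
```

View pics/c8.png

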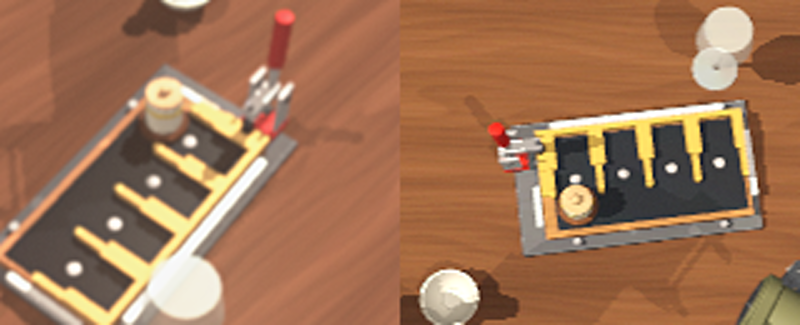

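```bash
python3 - <<'E'
from meas import *
im=cv2.imread("pics/scene2.png")[:,:,::-1].copy(); m=lids("scene",im); m2=np.zeros_like(m); m2[155:178,252:280]=m[155:178,252:280]
cv2.imwrite("pics/m.png",cv2.resize((m2[150:200,240:300]*255).astype(np.uint8),None,fx=6,fy=6))
ys,xs=np.nonzero(m2); uv=(xs.mean(),ys.mean()); print(uv,len(xs),xs.min(),xs.max(),ys.min(),ys.max())
for z in (86,90): print(z,plane("scene",uv,z).round(1),plane("top",(229.9,199.6),z).round(1))
print(tri(uv,(229.9,199.6)))
E
```

```text
(np.float64(267.0738636363636), np.float64(167.71022727272728)) 176 258 279 161 175
86 [520.6 107.4  86. ] [516.9 107.2  86. ]
90 [522.7 105.1  90. ] [516.3 107.   90. ]
[518.19649577 108.32059093  82.58131368]
```

View pics/m.png

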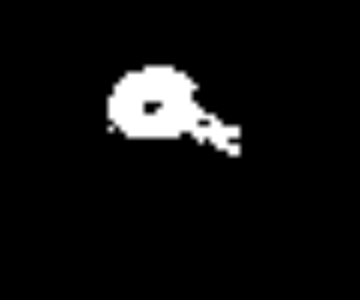

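```bash
python3 - <<'E'
from meas import *
for z in (86,88,90): print(z,plane("scene",(265.3,167.1),z).round(1))
print(tri((265.3,167.1),(229.9,199.6)))
a=.148;x=np.array([np.cos(a),np.sin(a)]);y=np.array([-x[1],x[0]]);d=np.array([518,106.2])-[567.5,9.5];print(d@x,d@y)
E
```

```text
86 [515.5 105.3  86. ]
88 [516.6 104.1  88. ]
90 [517.7 103.   90. ]
[516.19290208 106.2743592   86.02607395]
-34.699454524897426 102.9421578153216
```

```bash
python3 mv.py 460 28 170.446 .933 518 106 50.446 .933; 
```

```text
shift [0.213, 0.0, 0.0] turn -0.0 -> cmd [460.122, 28.257, 170.446, 0.933]
shift [0.097, 0.0, 0.12] turn -0.0 -> cmd [517.893, 106.176, 50.446, 0.933]
```

>>> send_rows(commands=[[[0.015,0,0],0],[[0.045,0,0],0],[[0.08,0,0],0],[[0.115,0,0],0],[[0.15,0,0],0],[[0.18,0,0],0],[[0.205,0,0],0],[[0.213,0,0],0]])

```text
clock: 17.57
eef_pos: [461.5, 32.0, 170.4]
eef_rot: [-3.141, -0.0, 0.936]
wrist_force: [-0.1, -0.3, 0.2]
finger_gap: 93.8
```

>>> send_rows(commands=[[[0.035,0,0],0],[[0.07,0,0],0],[[0.097,0,0.01],0],[[0.097,0,0.035],0],[[0.097,0,0.065],0],[[0.097,0,0.095],0],[[0.097,0,0.115],0],[[0.097,0,0.12],0]])

```text
clock: 18.23
eef_pos: [516.0, 106.6, 47.3]
eef_rot: [-3.138, 0.004, 0.933]
wrist_force: [-0.3, -0.3, 0.7]
finger_gap: 93.8
```

>>> send_rows(commands=[[[0,0,0],0],[[0,0,0],0],[[0,0,0],0],[[0,0,0],0],[[0,0,0],0],[[0,0,0],0],[[0,0,0],0],[[0,0,0],0]], hand=1, force=25)

```text
clock: 18.9
eef_pos: [518.0, 106.2, 50.7]
eef_rot: [3.141, -0.0, 0.933]
wrist_force: [-0.1, -0.4, -0.1]
finger_gap: 44.3
```

>>> send_rows(commands=[[[0,0,0],0],[[0,0,0],0],[[0,0,0],0],[[0,0,0],0],[[0,0,0],0],[[0,0,0],0],[[0,0,0],0],[[0,0,0],0]])

```text
clock: 19.57
eef_pos: [518.0, 106.2, 50.6]
eef_rot: [3.141, -0.0, 0.933]
wrist_force: [-1.8, -1.4, 5.1]
finger_gap: 43.9
```

```bash
cat > bays.py <<'E'
import numpy as np
C=np.array([568.9,10.1]);a=.148;x=np.array([np.cos(a),np.sin(a)]);y=np.array([-x[1],x[0]])
for i in range(4):
    h=C+42*x+(-114+72*i)*y; print(i,"home",h.round(1),"stage",(h-76*x).round(1),"-25",(h-25*x).round(1))
E
python3 bays.py; python3 mv.py 570.7 113.5 50.6 .933; python3 mv.py 595.4 117.2 50.6 .933
```

```text
0 home [627.3 -96.5] stage [ 552.1 -107.7] -25 [ 602.5 -100.1]
1 home [616.6 -25.2] stage [541.5 -36.5] -25 [591.9 -28.9]
2 home [606.  46.] stage [530.8  34.8] -25 [581.3  42.3]
3 home [595.4 117.2] stage [520.2 106. ] -25 [570.7 113.5]
shift [0.037, 0.038, -0.0] turn -0.0 -> cmd [570.455, 113.265, 50.446, 0.933]
shift [0.018, 0.018, -0.0] turn -0.0 -> cmd [595.635, 117.004, 50.446, 0.933]
```

>>> send_rows(commands=[[[0.003,0.003,0],0],[[0.008,0.008,0],0],[[0.013,0.013,0],0],[[0.018,0.018,0],0],[[0.023,0.023,0],0],[[0.028,0.028,0],0],[[0.033,0.033,0],0],[[0.037,0.037,0],0]])

```text
clock: 20.23
eef_pos: [569.8, 113.9, 50.6]
eef_rot: [-3.141, 0.001, 0.933]
wrist_force: [-6.2, -1.2, 8.6]
finger_gap: 43.6
```

>>> send_rows(commands=[[[0.003,0.003,0],0],[[0.006,0.006,0],0],[[0.009,0.009,0],0],[[0.012,0.012,0],0],[[0.015,0.015,0],0],[[0.018,0.018,0],0],[[0.019,0.019,0],0],[[0.019,0.019,0],0]])

```text
clock: 20.9
eef_pos: [595.6, 117.7, 50.7]
eef_rot: [-3.14, 0.002, 0.933]
wrist_force: [-8.7, -1.3, 11.8]
finger_gap: 43.6
```

```bash
python3 - <<'E'
from h import *
s=manip.read_state();print(s["eef_pos"],s["wrist_force"],s["moment"],s["finger_gap"])
im=np.hstack([manip.camera("scene")[130:260,200:360],manip.camera("top")[120:250,160:320]])
cv2.imwrite("pics/c9.png",cv2.resize(im[:,:,::-1],None,fx=2.5,fy=2.5,interpolation=cv2.INTER_CUBIC))
E
```

```text
[595.59528439 117.7145019   50.70391847] [-8.66748761 -1.28054827 11.77125419] [-0.27992602  1.68889479  0.09942655] 43.610732246854035
```

View pics/c9.png

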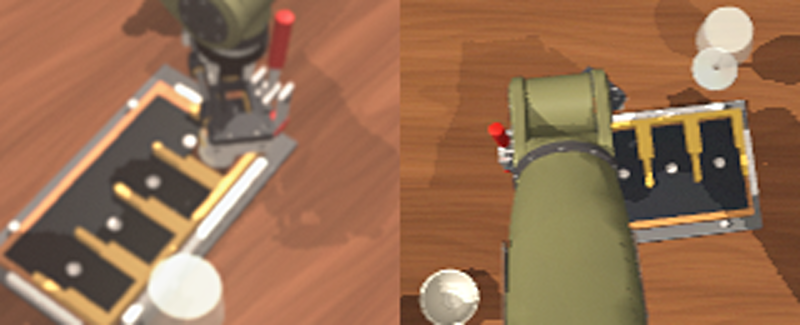

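Force is building, at about 9 N. I'll push 3 mm more in 1 mm steps to check for the hard stop.

>>> send_rows(commands=[[[0.0005,0.0005,0],0],[[0.001,0.001,0],0],[[0.0015,0.0015,0],0],[[0.002,0.002,0],0],[[0.002,0.002,0],0],[[0.002,0.002,0],0],[[0.002,0.002,0],0],[[0.002,0.002,0],0]])

```text
clock: 21.67
eef_pos: [596.1, 118.1, 50.8]
eef_rot: [-3.136, 0.005, 0.933]
wrist_force: [-27.6, -3.9, 23.7]
finger_gap: 43.5
```

Hard stop reached: only 0.5 mm of motion for 19 N more. I'll back off, release, lift and check.

>>> send_rows(commands=[[[-0.001,-0.001,0],0],[[-0.002,-0.002,0],0],[[-0.002,-0.002,0],0],[[-0.002,-0.002,0],0],[[-0.002,-0.002,0],0],[[-0.002,-0.002,0],0],[[-0.002,-0.002,0],0],[[-0.002,-0.002,0],0]])

```text
clock: 22.33
eef_pos: [595.6, 117.9, 50.7]
eef_rot: [-3.14, 0.001, 0.933]
wrist_force: [-8.0, -0.2, 8.8]
finger_gap: 43.9
```

>>> send_rows(commands=[[[0,0,0],0],[[0,0,0],0],[[0,0,0],0],[[0,0,0],0],[[0,0,0],0],[[0,0,0],0],[[0,0,0],0],[[0,0,0],0]], hand=-1)

```text
clock: 23.0
eef_pos: [596.2, 117.8, 50.4]
eef_rot: [-3.142, -0.0, 0.933]
wrist_force: [0.7, 0.5, -0.1]
finger_gap: 92.7
```

>>> send_rows(commands=[[[0,0,-0.01],0],[[0,0,-0.03],0],[[0,0,-0.06],0],[[0,0,-0.09],0],[[-0.02,0,-0.11],0],[[-0.05,0,-0.12],0],[[-0.085,0,-0.12],0],[[-0.12,0,-0.12],0]])

```text
clock: 23.67
eef_pos: [524.0, 20.7, 171.9]
eef_rot: [3.14, -0.001, 0.934]
wrist_force: [-0.4, -0.3, 0.1]
finger_gap: 94.4
```

```bash
python3 ap.py .001 .001 0 0;python3 ap.py -.002 -.002 0 0;  python3 ap.py .002 .002 0 0; python3 ap.py -.12 0 -.12 0; python3 - <<'E'
from h import *
print(manip.read_state()["eef_pos"])
E
```

```text
[597.034 117.212  50.446   0.933]
[594.236 116.796  50.446   0.933]
[597.034 117.212  50.446   0.933]
[525.563  20.817 170.446   0.933]
[524.04551493  20.69790426 171.85845112]
```

```bash
python3 mv.py reset 524.78 21.42 170.446 .933; python3 mv.py 545 -180 170.446 .933; python3 - <<'E'
from meas import *
for n in("scene","top"):
    im=manip.camera(n); cv2.imwrite(f"pics/{n}3.png",im[:,:,::-1])
    for cc,s in blobs(lids(n,im),40,600): print(n,cc.round(1),s[4],plane(n,cc,60).round(1))
a=cv2.imread("pics/scene3.png")[130:330,80:360]
cv2.imwrite("pics/c10.png",cv2.resize(a,None,fx=2.8,fy=2.8,interpolation=cv2.INTER_CUBIC))
E
```

```text
shift [-0.15, 0.136, 0.0] turn 0.0 -> cmd [544.73, -180.069, 170.446, 0.933]
scene [200.8   6.5] 150 [-254.5  507.8   60. ]
scene [219.2   3.2] 41 [-221.   576.6   60. ]
scene [254.8  52.4] 165 [100.9 465.3  60. ]
scene [285.4  45.5] 106 [150.5 574.4  60. ]
scene [220.5  73.5] 102 [100.8 298.6  60. ]
scene [249.   77.1] 148 [182.8 357.7  60. ]
scene [284.4 177.5] 162 [567.3 133.2  60. ]
scene [233.6 194.7] 60 [509.7 -14.2  60. ]
scene [101.4 266.4] 147 [ 440.1 -404.7   60. ]
scene [169.7 263.6] 126 [ 553.8 -275.1   60. ]
scene [137.4 298.3] 207 [ 572.6 -388.    60. ]
top [175.3  18.7] 43 [1228.9  347.2   60. ]
top [114.   35.4] 60 [1148.5  578.    60. ]
top [122.   33.8] 71 [1156.5  548.3   60. ]
top [122.3  52.6] 40 [1078.3  540.7   60. ]
top [111.7 120.2] 65 [806.4 557.7  60. ]
top [ 44.8 137. ] 40 [733.6 795.3  60. ]
top [228.1 179.5] 75 [594.7 117.7  60. ]
top [366.6 189.6] 66 [ 572.2 -390.4   60. ]
top [334.3 194.4] 41 [ 550.9 -271.    60. ]
top [370.8 224.5] 42 [ 444.4 -402.6   60. ]
```

View pics/c10.png

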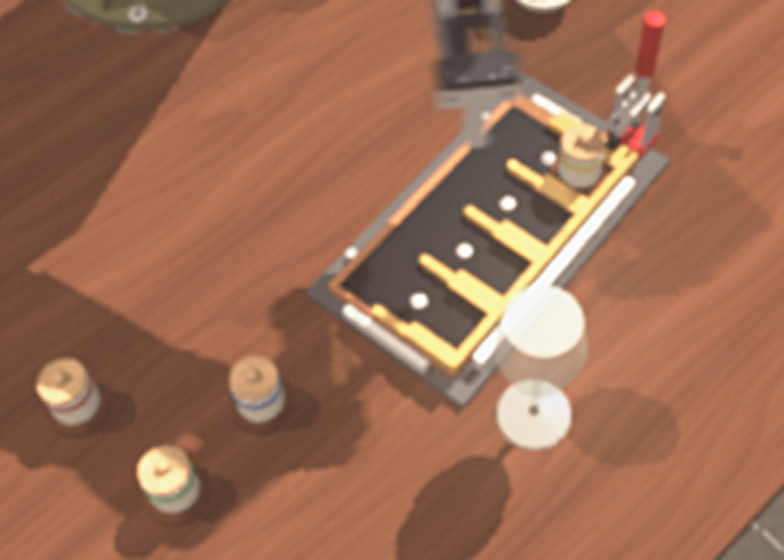

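Yellow is seated in bay 3 at about (580,158), with its ball visible in front of it. The clamp is upright and the other three pots look unmoved. Blue is next.

>>> send_rows(commands=[[[-0.012,0.011,0],0],[[-0.032,0.029,0],0],[[-0.055,0.05,0],0],[[-0.08,0.072,0],0],[[-0.105,0.095,0],0],[[-0.128,0.116,0],0],[[-0.144,0.13,0],0],[[-0.15,0.136,0],0]])

```text
clock: 24.43
eef_pos: [545.0, -182.4, 170.8]
eef_rot: [3.141, 0.0, 0.931]
wrist_force: [-0.6, -0.3, -0.3]
finger_gap: 94.2
```

```bash
python3 mv.py 557.6 -274.4 110.446 .933;  python3 mv.py 557.6 -274.4 22.446 .933; 
```

```text
shift [-0.068, 0.067, 0.06] turn 0.0 -> cmd [558.069, -274.595, 110.446, 0.933]
shift [-0.0, -0.0, 0.088] turn 0.0 -> cmd [558.069, -274.595, 22.446, 0.933]
```

>>> send_rows(commands=[[[-0.01,0.01,0.005],0],[[-0.025,0.025,0.015],0],[[-0.04,0.04,0.028],0],[[-0.054,0.053,0.04],0],[[-0.064,0.063,0.05],0],[[-0.068,0.067,0.057],0],[[-0.068,0.067,0.06],0],[[-0.068,0.067,0.06],0]])

```text
clock: 25.1
eef_pos: [558.0, -273.6, 109.8]
eef_rot: [-3.14, -0.0, 0.933]
wrist_force: [0.5, 0.7, -0.4]
finger_gap: 93.7
```

>>> send_rows(commands=[[[0,0,0.01],0],[[0,0,0.025],0],[[0,0,0.045],0],[[0,0,0.065],0],[[0,0,0.08],0],[[0,0,0.086],0],[[0,0,0.088],0],[[0,0,0.088],0]])

```text
clock: 25.77
eef_pos: [558.3, -274.3, 22.8]
eef_rot: [3.141, -0.0, 0.933]
wrist_force: [0.2, 0.2, 0.6]
finger_gap: 94.3
```

>>> send_rows(commands=[[[0,0,0],0],[[0,0,0],0],[[0,0,0],0],[[0,0,0],0],[[0,0,0],0],[[0,0,0],0],[[0,0,0],0],[[0,0,0],0]], hand=1, force=25)

```text
clock: 26.43
eef_pos: [558.0, -274.6, 22.5]
eef_rot: [-3.142, -0.0, 0.933]
wrist_force: [-1.1, -1.0, 0.6]
finger_gap: 44.4
```

>>> send_rows(commands=[[[0,0,0],0],[[0,0,0],0],[[0,0,0],0],[[0,0,0],0],[[0,0,0],0],[[0,0,0],0],[[0,0,0],0],[[0,0,0],0]])

```text
clock: 27.1
eef_pos: [558.0, -274.6, 22.5]
eef_rot: [3.142, 0.0, 0.933]
wrist_force: [-0.2, 0.8, -0.1]
finger_gap: 43.7
```

```bash
python3 mv.py 550 -200 165.446 .933;  python3 mv.py 531 35 165.446 .933; 
```

```text
shift [0.055, -0.051, -0.143] turn 0.0 -> cmd [549.844, -200.041, 165.446, 0.933]
shift [0.178, -0.155, 0.0] turn 0.0 -> cmd [531.301, 35.257, 165.446, 0.933]
```

>>> send_rows(commands=[[[0,0,-0.01],0],[[0,0,-0.04],0],[[0.008,-0.007,-0.075],0],[[0.02,-0.018,-0.105],0],[[0.033,-0.03,-0.128],0],[[0.045,-0.042,-0.14],0],[[0.053,-0.049,-0.143],0],[[0.055,-0.051,-0.143],0]])

```text
clock: 27.77
eef_pos: [549.9, -198.8, 166.5]
eef_rot: [3.14, -0.0, 0.934]
wrist_force: [-0.4, -0.0, -2.8]
finger_gap: 43.7
```

>>> send_rows(commands=[[[0.014,-0.012,0],0],[[0.04,-0.035,0],0],[[0.067,-0.058,0],0],[[0.094,-0.082,0],0],[[0.121,-0.105,0],0],[[0.148,-0.129,0],0],[[0.17,-0.148,0],0],[[0.178,-0.155,0],0]])

```text
clock: 28.43
eef_pos: [530.5, 38.0, 164.2]
eef_rot: [-3.14, 0.001, 0.935]
wrist_force: [-0.4, 0.1, -2.2]
finger_gap: 43.5
```

>>> send_rows(commands=[[[0,0,0.01],0],[[0,0,0.03],0],[[0,0,0.055],0],[[0,0,0.078],0],[[0,0,0.095],0],[[0,0,0.106],0],[[0,0,0.112],0],[[0,0,0.114],0]])

```text
clock: 29.1
eef_pos: [531.0, 34.3, 50.5]
eef_rot: [-3.14, 0.001, 0.932]
wrist_force: [0.4, -0.8, -2.2]
finger_gap: 43.3
```

>>> send_rows(commands=[[[0,0,0],0],[[0,0,0],0],[[0,0,0],0],[[0,0,0.001],0],[[0,0,0.001],0],[[0,0,0.001],0],[[0,0,0.001],0],[[0,0,0.001],0]])

```text
clock: 29.77
eef_pos: [531.3, 35.3, 50.5]
eef_rot: [3.141, -0.0, 0.933]
wrist_force: [-0.3, 0.4, -2.3]
finger_gap: 43.5
```

```bash
python3 ap.py 0 0 .115 0; python3 mv.py 581.6 42.7 50.446 .933;  python3 mv.py 607.5 46.5 50.446 .933; python3 - <<'E'
from h import *
s=manip.read_state();print(s["eef_pos"],s["wrist_force"],s["moment"],s["finger_gap"])
im=np.hstack([manip.camera("scene")[130:260,200:360],manip.camera("top")[120:250,160:320]])
cv2.imwrite("pics/c11.png",cv2.resize(im[:,:,::-1],None,fx=2.5,fy=2.5,interpolation=cv2.INTER_CUBIC))
E
```

```text
[531.301  35.257  50.446   0.933]
shift [0.036, 0.036, 0.0] turn 0.0 -> cmd [581.659, 42.745, 50.446, 0.933]
shift [0.018, 0.019, 0.0] turn 0.0 -> cmd [607.642, 45.893, 50.446, 0.933]
[531.33476732  35.28350744  50.54479293] [-0.28892269  0.39415497 -2.3156967 ] [-0.02587016 -0.02476479 -0.04726261] 43.53857810236701
```

View pics/c11.png

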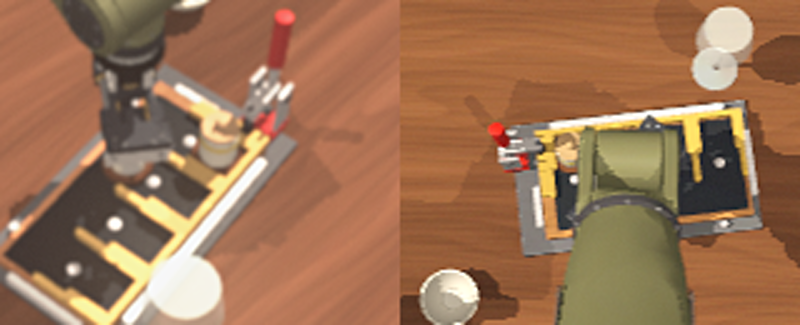

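The blue pot is just at the slate in front of bay 2. Sliding it in.

>>> send_rows(commands=[[[0.003,0.003,0.0005],0],[[0.008,0.008,0.0005],0],[[0.013,0.013,0.0005],0],[[0.018,0.018,0.0005],0],[[0.023,0.023,0.0005],0],[[0.028,0.028,0.0005],0],[[0.033,0.033,0.0005],0],[[0.036,0.036,0.0005],0]])

```text
clock: 30.53
eef_pos: [582.5, 42.8, 50.4]
eef_rot: [3.141, -0.0, 0.933]
wrist_force: [-5.0, -0.4, 9.9]
finger_gap: 43.7
```

>>> send_rows(commands=[[[0.003,0.003,0],0],[[0.006,0.006,0],0],[[0.009,0.009,0],0],[[0.012,0.012,0],0],[[0.015,0.015,0],0],[[0.018,0.018,0],0],[[0.0185,0.0185,0],0],[[0.0185,0.0185,0],0]])

```text
clock: 31.2
eef_pos: [607.2, 46.5, 50.4]
eef_rot: [-3.14, 0.002, 0.933]
wrist_force: [-11.3, -1.3, 11.7]
finger_gap: 43.4
```

>>> send_rows(commands=[[[0.0005,0.0005,0],0],[[0.001,0.001,0],0],[[0.0015,0.0015,0],0],[[0.002,0.002,0],0],[[0.002,0.002,0],0],[[0.002,0.002,0],0],[[0.002,0.002,0],0],[[0.002,0.002,0],0]])

```text
clock: 31.87
eef_pos: [608.6, 46.9, 50.5]
eef_rot: [-3.138, 0.003, 0.933]
wrist_force: [-21.5, -2.4, 20.2]
finger_gap: 43.7
```

>>> send_rows(commands=[[[0.0005,0.0005,0],0],[[0.001,0.001,0],0],[[0.001,0.001,0],0],[[0.001,0.001,0],0],[[0.001,0.001,0],0],[[0.001,0.001,0],0],[[0.001,0.001,0],0],[[0.001,0.001,0],0]])

```text
clock: 32.53
eef_pos: [609.0, 47.2, 50.6]
eef_rot: [-3.135, 0.005, 0.933]
wrist_force: [-30.4, -2.3, 25.1]
finger_gap: 43.6
```

>>> send_rows(commands=[[[-0.001,-0.001,0],0],[[-0.002,-0.002,0],0],[[-0.003,-0.003,0],0],[[-0.003,-0.003,0],0],[[-0.003,-0.003,0],0],[[-0.003,-0.003,0],0],[[-0.003,-0.003,0],0],[[-0.003,-0.003,0],0]])

```text
clock: 33.2
eef_pos: [608.1, 46.8, 50.4]
eef_rot: [3.141, -0.001, 0.933]
wrist_force: [-2.6, 1.7, 6.3]
finger_gap: 43.7
```

>>> send_rows(commands=[[[0,0,0],0],[[0,0,0],0],[[0,0,0],0],[[0,0,0],0],[[0,0,0],0],[[0,0,0],0],[[0,0,0],0],[[0,0,0],0]], hand=-1)

```text
clock: 33.87
eef_pos: [607.5, 46.5, 49.9]
eef_rot: [-3.142, 0.0, 0.933]
wrist_force: [-0.2, 0.0, -0.1]
finger_gap: 92.2
```

>>> send_rows(commands=[[[0,0,-0.01],0],[[0,0,-0.03],0],[[0,0,-0.06],0],[[0,0,-0.09],0],[[-0.02,0.02,-0.11],0],[[-0.045,0.04,-0.12],0],[[-0.075,0.065,-0.12],0],[[-0.105,0.09,-0.12],0]])

```text
clock: 34.53
eef_pos: [617.5, -92.6, 172.0]
eef_rot: [3.139, -0.001, 0.934]
wrist_force: [1.1, -0.2, -1.1]
finger_gap: 94.0
```

```bash
python3 mv.py reset 531.301 35.257 50.446 .933; python3 ap.py .0545 .0545 .0005 0; python3 ap.py -.105 .09 -.12 0; python3 - <<'E'
from meas import *
print(manip.read_state()["eef_pos"])
for n in("scene","top"):
    im=manip.camera(n); cv2.imwrite(f"pics/{n}4.png",im[:,:,::-1])
    for cc,s in blobs(lids(n,im),40,600):
        p=plane(n,cc,60)
        if 350<p[0]<700 and p[1]<200: print(n,cc.round(1),s[4],p.round(1),plane(n,cc,88).round(1))
a=cv2.imread("pics/scene4.png")[130:330,80:360]
cv2.imwrite("pics/c12.png",cv2.resize(a,None,fx=2.8,fy=2.8,interpolation=cv2.INTER_CUBIC))
E
```

```text
[607.538  46.592  49.946   0.933]
[617.325 -91.354 169.946   0.933]
[617.52038592 -92.61231505 171.99556802]
scene [284.9 178. ] 164 [569.4 132.9  60. ] [582.4 116.6  88. ]
scene [272.2 196.5] 183 [589.5  60.1  60. ] [601.9  45.8  88. ]
scene [211.4 219.2] 59 [ 527.3 -112.2   60. ] [ 541.5 -121.8   88. ]
scene [101.7 266. ] 135 [ 439.7 -403.5   60. ] [ 456.2 -405.1   88. ]
scene [136.8 298. ] 155 [ 571.1 -388.8   60. ] [ 584.  -390.8   88. ]
top [247.4 175.3] 105 [612.6  47.9  60. ] [606.6  47.8  88. ]
top [228.2 178.7] 78 [597.8 117.5  60. ] [592.1 116.   88. ]
```

View pics/c12.png

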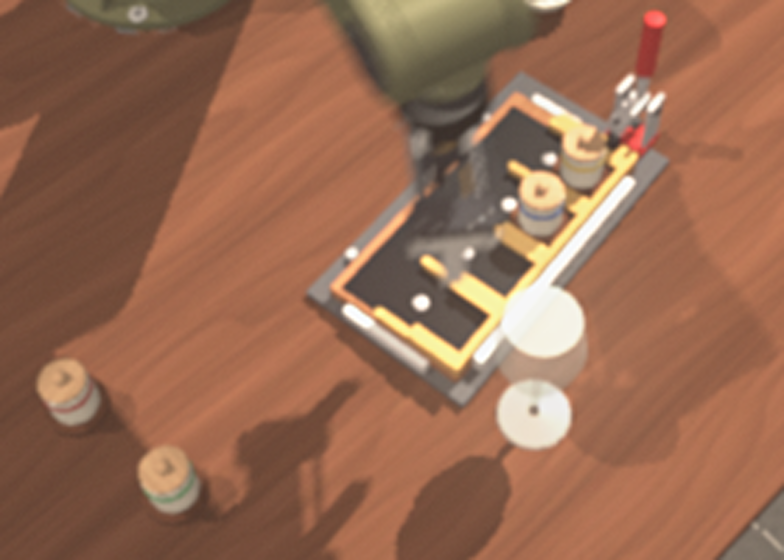

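Blue is seated in bay 2 at about (542,200). Red at (68,392) and green at (168,482) are unchanged. Green next.

```bash
python3 mv.py 575 -290 169.946 .933;  python3 mv.py 572.7 -383.5 109.946 .933;python3 mv.py 572.7 -383.5 22.5 .933 
```

```text
shift [-0.185, 0.084, 0.0] turn 0.0 -> cmd [574.657, -290.001, 169.946, 0.933]
shift [-0.076, 0.054, 0.06] turn 0.0 -> cmd [572.789, -383.213, 109.946, 0.933]
shift [-0.0, 0.0, 0.087] turn 0.0 -> cmd [572.789, -383.213, 22.946, 0.933]
```

>>> send_rows(commands=[[[-0.015,0.007,0],0],[[-0.04,0.018,0],0],[[-0.068,0.031,0],0],[[-0.096,0.044,0],0],[[-0.125,0.057,0],0],[[-0.154,0.07,0],0],[[-0.177,0.08,0],0],[[-0.185,0.084,0],0]])

```text
clock: 35.3
eef_pos: [573.7, -292.6, 170.5]
eef_rot: [3.141, 0.0, 0.931]
wrist_force: [0.8, 0.0, 0.5]
finger_gap: 93.7
```

```bash
python3 - <<'E'
from meas import *
print(manip.read_state()["eef_pos"])
for n in("scene","top"):
    im=manip.camera(n); cv2.imwrite(f"pics/{n}5.png",im[:,:,::-1])
    for cc,s in blobs(lids(n,im),40,600):
        p=plane(n,cc,60)
        if 350<p[0]<700 and p[1]<200: print(n,cc.round(1),s[4],p.round(1),plane(n,cc,88).round(1))
a=cv2.imread("pics/scene5.png")[130:330,80:360]
cv2.imwrite("pics/c13.png",cv2.resize(a,None,fx=2.8,fy=2.8,interpolation=cv2.INTER_CUBIC))
E
```

```text
[ 573.67110954 -292.58548035  170.54798209]
scene [285.8 178.3] 196 [572.  133.9  60. ] [585.  117.6  88. ]
scene [253.1 208.7] 49 [581.5  -7.   60. ] [594.2 -19.5  88. ]
scene [102.1 265.7] 208 [ 439.8 -402.4   60. ] [ 456.3 -404.    88. ]
scene [139.  297.5] 215 [ 573.6 -384.1   60. ] [ 586.4 -386.2   88. ]
top [247.3 175.2] 107 [612.7  48.   60. ] [606.7  47.8  88. ]
top [228.  178.6] 88 [598.1 118.   60. ] [592.4 116.5  88. ]
top [373.6 226.9] 42 [ 436.  -412.7   60. ] [ 433.5 -403.6   88. ]
```

View pics/c13.png

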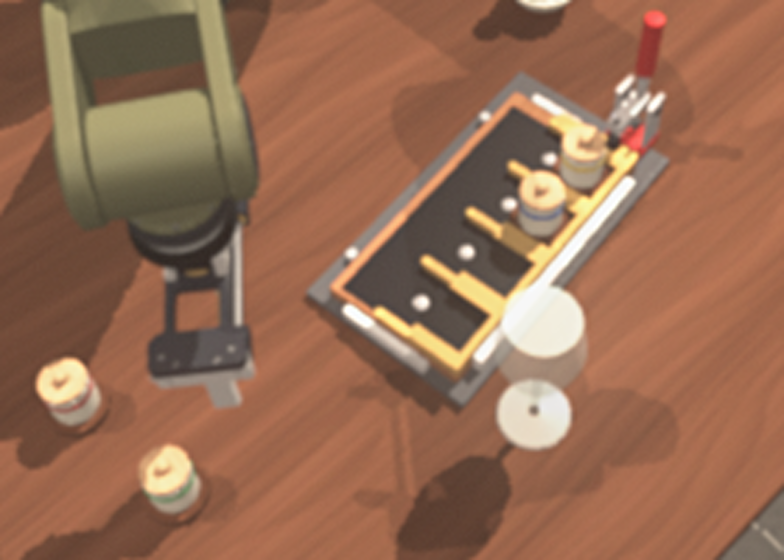

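Both seated pots show their balls in front of the feet, and green is unmoved at (170,482). Continuing the grasp.

>>> send_rows(commands=[[[-0.01,0.007,0.005],0],[[-0.026,0.018,0.015],0],[[-0.043,0.03,0.028],0],[[-0.058,0.041,0.04],0],[[-0.07,0.049,0.05],0],[[-0.076,0.054,0.057],0],[[-0.076,0.054,0.06],0],[[-0.076,0.054,0.06],0]])

```text
clock: 36.07
eef_pos: [572.9, -382.2, 109.1]
eef_rot: [-3.14, -0.0, 0.933]
wrist_force: [-0.3, -0.6, -0.1]
finger_gap: 94.4
```

>>> send_rows(commands=[[[0,0,0.01],0],[[0,0,0.025],0],[[0,0,0.045],0],[[0,0,0.065],0],[[0,0,0.08],0],[[0,0,0.086],0],[[0,0,0.087],0],[[0,0,0.087],0]])

```text
clock: 36.73
eef_pos: [573.1, -383.2, 23.5]
eef_rot: [3.141, -0.0, 0.933]
wrist_force: [0.5, -0.9, 0.7]
finger_gap: 94.1
```

>>> send_rows(commands=[[[0,0,0],0],[[0,0,0],0],[[0,0,0],0],[[0,0,0],0],[[0,0,0],0],[[0,0,0],0],[[0,0,0],0],[[0,0,0],0]], hand=1, force=25)

```text
clock: 37.4
eef_pos: [572.7, -383.2, 23.0]
eef_rot: [3.142, -0.0, 0.933]
wrist_force: [1.9, -0.2, -0.4]
finger_gap: 43.8
```

>>> send_rows(commands=[[[0,0,0],0],[[0,0,0],0],[[0,0,0],0],[[0,0,0],0],[[0,0,0],0],[[0,0,0],0],[[0,0,0],0],[[0,0,0],0]])

```text
clock: 38.07
eef_pos: [572.7, -383.3, 23.0]
eef_rot: [3.142, 0.0, 0.933]
wrist_force: [1.3, -0.8, 0.7]
finger_gap: 43.7
```

```bash
python3 mv.py 560 -260 165.946 .933;  python3 mv.py 541.8 -36 165.946 .933; 
```

```text
shift [0.091, -0.084, -0.143] turn 0.0 -> cmd [559.486, -260.087, 165.946, 0.933]
shift [0.17, -0.148, 0.0] turn 0.0 -> cmd [541.804, -35.384, 165.946, 0.933]
```

>>> send_rows(commands=[[[0,0,-0.01],0],[[0,0,-0.04],0],[[0.012,-0.011,-0.075],0],[[0.03,-0.028,-0.105],0],[[0.05,-0.046,-0.128],0],[[0.07,-0.064,-0.14],0],[[0.085,-0.079,-0.143],0],[[0.091,-0.084,-0.143],0]])

```text
clock: 38.73
eef_pos: [559.6, -257.8, 168.2]
eef_rot: [3.14, -0.001, 0.935]
wrist_force: [0.5, -0.6, -1.4]
finger_gap: 43.4
```

>>> send_rows(commands=[[[0.014,-0.012,0],0],[[0.039,-0.034,0],0],[[0.065,-0.057,0],0],[[0.091,-0.079,0],0],[[0.117,-0.102,0],0],[[0.142,-0.124,0],0],[[0.162,-0.141,0],0],[[0.17,-0.148,0],0]])

```text
clock: 39.4
eef_pos: [541.5, -32.9, 166.0]
eef_rot: [-3.141, -0.0, 0.935]
wrist_force: [-0.0, 0.4, -1.0]
finger_gap: 43.5
```

>>> send_rows(commands=[[[0,0,0.01],0],[[0,0,0.03],0],[[0,0,0.055],0],[[0,0,0.078],0],[[0,0,0.095],0],[[0,0,0.106],0],[[0,0,0.112],0],[[0,0,0.115],0]])

```text
clock: 40.07
eef_pos: [541.4, -36.3, 50.8]
eef_rot: [-3.14, 0.001, 0.932]
wrist_force: [-18.6, -1.1, 31.5]
finger_gap: 43.6
```

>>> send_rows(commands=[[[0,0,0],0],[[0,0,0],0],[[0,0,0],0],[[0,0,0.0005],0],[[0,0,0.0005],0],[[0,0,0.0005],0],[[0,0,0.0005],0],[[0,0,0.0005],0]])

```text
clock: 40.73
eef_pos: [542.2, -35.5, 50.9]
eef_rot: [3.141, -0.0, 0.933]
wrist_force: [0.7, -2.6, 4.2]
finger_gap: 44.0
```

```bash
python3 ap.py 0 0 .1155 0; python3 - <<'E'
from h import *
s=manip.read_state();print(s["eef_pos"],s["wrist_force"],s["moment"],s["finger_gap"])
im=np.hstack([manip.camera("scene")[130:260,200:360],manip.camera("top")[120:250,160:320]])
cv2.imwrite("pics/c14.png",cv2.resize(im[:,:,::-1],None,fx=2.5,fy=2.5,interpolation=cv2.INTER_CUBIC))
E
```

```text
[541.804 -35.384  50.446   0.933]
[542.16922904 -35.54425539  50.90651309] [ 0.6698193  -2.63655394  4.23783291] [-0.39563218 -0.06683952  0.04965317] 43.97917273667612
```

View pics/c14.png

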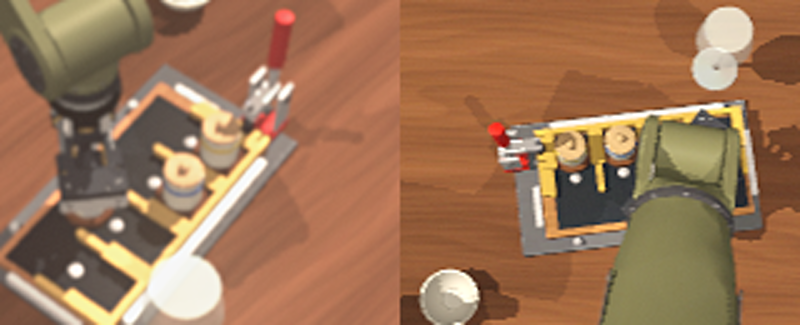

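Green is on the slate in front of bay 1. Sliding it in.

>>> send_rows(commands=[[[0.003,0.003,0],0],[[0.008,0.008,0],0],[[0.013,0.013,0],0],[[0.018,0.018,0],0],[[0.023,0.023,0],0],[[0.028,0.028,0],0],[[0.033,0.033,0],0],[[0.036,0.036,0],0]])

```text
clock: 41.5
eef_pos: [592.3, -27.8, 50.9]
eef_rot: [-3.141, 0.0, 0.933]
wrist_force: [-6.3, -1.5, 10.7]
finger_gap: 43.7
```

>>> send_rows(commands=[[[0.003,0.003,0],0],[[0.006,0.006,0],0],[[0.009,0.009,0],0],[[0.012,0.012,0],0],[[0.015,0.015,0],0],[[0.018,0.018,0],0],[[0.0185,0.0185,0],0],[[0.0185,0.0185,0],0]])

```text
clock: 42.17
eef_pos: [618.1, -24.0, 50.9]
eef_rot: [-3.141, -0.0, 0.933]
wrist_force: [-1.9, -1.1, 8.4]
finger_gap: 43.1
```

>>> send_rows(commands=[[[0.0005,0.0005,0],0],[[0.001,0.001,0],0],[[0.0015,0.0015,0],0],[[0.002,0.002,0],0],[[0.002,0.002,0],0],[[0.002,0.002,0],0],[[0.002,0.002,0],0],[[0.002,0.002,0],0]])

```text
clock: 42.83
eef_pos: [619.7, -23.7, 50.9]
eef_rot: [-3.139, 0.002, 0.933]
wrist_force: [-12.8, -1.1, 14.0]
finger_gap: 43.6
```

>>> send_rows(commands=[[[0.0005,0.0005,0],0],[[0.001,0.001,0],0],[[0.0015,0.0015,0],0],[[0.002,0.002,0],0],[[0.002,0.002,0],0],[[0.002,0.002,0],0],[[0.002,0.002,0],0],[[0.002,0.002,0],0]])

```text
clock: 43.5
eef_pos: [620.4, -23.2, 51.0]
eef_rot: [-3.135, 0.005, 0.933]
wrist_force: [-30.7, -0.6, 26.0]
finger_gap: 43.4
```

Hard stop. I'll release and head for red.

>>> send_rows(commands=[[[-0.001,-0.001,0],0],[[-0.002,-0.002,0],0],[[-0.003,-0.003,0],0],[[-0.003,-0.003,0],0],[[-0.003,-0.003,0],0],[[-0.003,-0.003,0],0],[[-0.003,-0.003,0],0],[[-0.003,-0.003,0],0]])

```text
clock: 44.17
eef_pos: [619.4, -23.6, 50.8]
eef_rot: [-3.141, -0.0, 0.933]
wrist_force: [-2.9, 1.5, 8.2]
finger_gap: 43.4
```

>>> send_rows(commands=[[[0,0,0],0],[[0,0,0],0],[[0,0,0],0],[[0,0,0],0],[[0,0,0],0],[[0,0,0],0],[[0,0,0],0],[[0,0,0],0]], hand=-1)

```text
clock: 44.83
eef_pos: [619.4, -23.9, 50.4]
eef_rot: [-3.142, 0.0, 0.933]
wrist_force: [0.1, 0.5, -0.0]
finger_gap: 92.2
```

>>> send_rows(commands=[[[0,0,-0.01],0],[[0,0,-0.03],0],[[0,0,-0.06],0],[[0,0,-0.09],0],[[-0.02,0,-0.11],0],[[-0.05,0,-0.12],0],[[-0.085,0,-0.12],0],[[-0.12,0,-0.12],0]])

```text
clock: 45.5
eef_pos: [547.3, -121.0, 172.0]
eef_rot: [3.14, -0.001, 0.934]
wrist_force: [0.5, -0.8, -0.1]
finger_gap: 93.6
```

```bash
python3 ap.py .0555 .0555 0 0; python3 ap.py -.12 0 -.12 0; python3 mv.py 490 -270 170 .933; python3 - <<'E'
from h import *
print(manip.read_state()["eef_pos"])
E
```

```text
[619.44  -23.841  50.446   0.933]
[ 547.988 -120.25   170.446    0.933]
shift [-0.155, 0.043, 0.0] turn 0.0 -> cmd [490.244, -270.382, 170.446, 0.933]
[ 547.30781135 -120.99223186  172.04484277]
```

>>> send_rows(commands=[[[-0.012,0.003,0],0],[[-0.033,0.009,0],0],[[-0.057,0.016,0],0],[[-0.082,0.023,0],0],[[-0.107,0.03,0],0],[[-0.13,0.036,0],0],[[-0.148,0.041,0],0],[[-0.155,0.043,0],0]])

```text
clock: 46.17
eef_pos: [489.6, -272.2, 171.1]
eef_rot: [3.141, 0.0, 0.931]
wrist_force: [1.0, -0.7, 0.6]
finger_gap: 93.9
```

```bash
python3 mv.py 441 -400.6 110 .933;python3 mv.py 441 -400.6 22.5 .933; python3 - <<'E'
from meas import *
print(manip.read_state()["eef_pos"])
for n in("scene","top"):
    im=manip.camera(n); cv2.imwrite(f"pics/{n}6.png",im[:,:,::-1])
    for cc,s in blobs(lids(n,im),40,600):
        p=plane(n,cc,60)
        if 350<p[0]<700 and p[1]<200: print(n,cc.round(1),s[4],p.round(1),plane(n,cc,88).round(1))
a=cv2.imread("pics/scene6.png")[130:330,80:360]
cv2.imwrite("pics/c15.png",cv2.resize(a,None,fx=2.8,fy=2.8,interpolation=cv2.INTER_CUBIC))
E
```

```text
shift [-0.134, 0.038, 0.06] turn 0.0 -> cmd [440.986, -400.665, 110.446, 0.933]
shift [0.0, -0.0, 0.088] turn 0.0 -> cmd [440.986, -400.665, 22.446, 0.933]
[ 489.55739694 -272.22834845  171.08630749]
scene [236.8 225.8] 51 [590.4 -76.5  60. ] [602.8 -87.   88. ]
scene [101.7 264.7] 181 [ 436.9 -401.6   60. ] [ 453.5 -403.2   88. ]
top [267.4 172.8] 111 [624.1 -25.2  60. ] [617.9 -23.9  88. ]
top [247.5 175.3] 114 [612.4  47.4  60. ] [606.4  47.3  88. ]
top [227.9 178.5] 93 [598.3 118.6  60. ] [592.6 117.1  88. ]
```

View pics/c15.png

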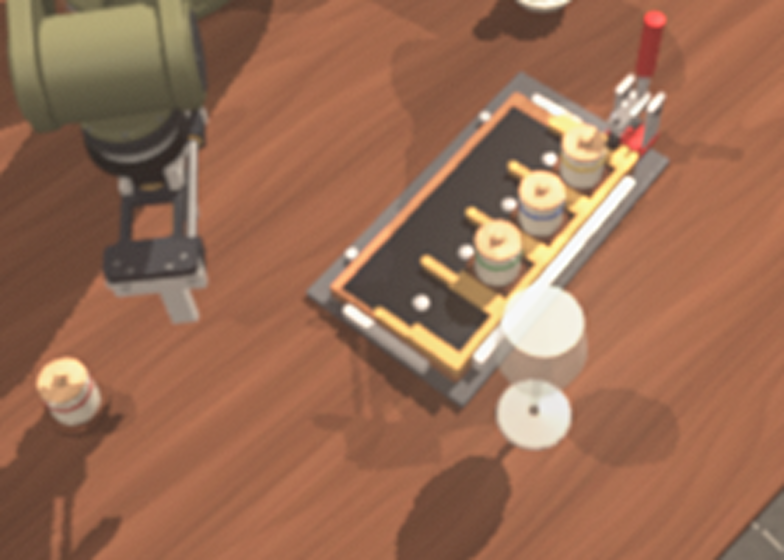

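Three pots are seated in line, and red is unmoved at (68,390). Grasping red.

>>> send_rows(commands=[[[-0.015,0.004,0.005],0],[[-0.04,0.011,0.015],0],[[-0.07,0.02,0.028],0],[[-0.1,0.028,0.04],0],[[-0.122,0.034,0.05],0],[[-0.132,0.037,0.057],0],[[-0.134,0.038,0.06],0],[[-0.134,0.038,0.06],0]])

```text
clock: 46.93
eef_pos: [441.4, -399.7, 109.9]
eef_rot: [-3.141, -0.0, 0.933]
wrist_force: [-0.3, 1.0, 0.2]
finger_gap: 93.8
```

>>> send_rows(commands=[[[0,0,0.01],0],[[0,0,0.025],0],[[0,0,0.045],0],[[0,0,0.065],0],[[0,0,0.08],0],[[0,0,0.086],0],[[0,0,0.088],0],[[0,0,0.088],0]])

```text
clock: 47.6
eef_pos: [441.5, -400.1, 22.8]
eef_rot: [3.141, -0.0, 0.934]
wrist_force: [0.0, 0.5, 0.5]
finger_gap: 94.0
```

>>> send_rows(commands=[[[0,0,0],0],[[0,0,0],0],[[0,0,0],0],[[0,0,0],0],[[0,0,0],0],[[0,0,0],0],[[0,0,0],0],[[0,0,0],0]], hand=1, force=25)

```text
clock: 48.27
eef_pos: [440.9, -400.7, 22.5]
eef_rot: [3.142, 0.0, 0.933]
wrist_force: [1.4, 0.2, 1.1]
finger_gap: 44.3
```

>>> send_rows(commands=[[[0,0,0],0],[[0,0,0],0],[[0,0,0],0],[[0,0,0],0],[[0,0,0],0],[[0,0,0],0],[[0,0,0],0],[[0,0,0],0]])

```text
clock: 48.93
eef_pos: [440.9, -400.7, 22.5]
eef_rot: [3.142, 0.0, 0.933]
wrist_force: [-0.6, -0.1, 0.0]
finger_gap: 43.4
```

```bash
python3 mv.py 490 -270 165.446 .933;  python3 mv.py 552.3 -107.3 165.446 .933; 
```

```text
shift [0.134, -0.038, -0.143] turn 0.0 -> cmd [490.244, -270.382, 165.446, 0.933]
shift [0.168, -0.047, 0.0] turn 0.0 -> cmd [552.515, -107.424, 165.446, 0.933]
```

Before moving, one concern: at bay 0 the gripper body, with the present yaw, would reach the glass (body z≥147, glass 190 mm high). I'll turn the jaws nearly along the board's y for this one.

```bash
python3 mv.py reset 440.986 -400.665 22.446 .933;  python3 mv.py 475 -310 165.446 .333 500 -200 165.446 -.252; python3 mv.py 552.3 -107.5 165.446 -.252
```

```text
shift [0.093, -0.027, -0.143] turn 0.6 -> cmd [474.669, -309.871, 165.446, 0.333]
shift [0.06, -0.096, 0.0] turn 0.585 -> cmd [499.992, -199.532, 165.446, -0.252]
shift [0.028, -0.102, 0.0] turn 0.0 -> cmd [552.541, -107.735, 165.446, -0.252]
```

>>> send_rows(commands=[[[0,0,-0.01],0],[[0,0,-0.04],0.05],[[0.012,-0.004,-0.075],0.15],[[0.032,-0.009,-0.105],0.25],[[0.053,-0.015,-0.128],0.36],[[0.072,-0.021,-0.14],0.46],[[0.087,-0.025,-0.143],0.55],[[0.093,-0.027,-0.143],0.6]])

```text
clock: 49.6
eef_pos: [475.6, -308.3, 167.6]
eef_rot: [3.14, -0.002, 0.329]
wrist_force: [0.1, -0.4, -2.0]
finger_gap: 43.9
```

>>> send_rows(commands=[[[0.004,-0.007,0],0.04],[[0.012,-0.019,0],0.11],[[0.021,-0.033,0],0.2],[[0.03,-0.048,0],0.29],[[0.039,-0.063,0],0.38],[[0.048,-0.077,0],0.47],[[0.056,-0.09,0],0.55],[[0.06,-0.096,0],0.585]])

```text
clock: 50.27
eef_pos: [500.1, -197.9, 166.1]
eef_rot: [-3.141, -0.0, -0.256]
wrist_force: [0.2, -0.4, -1.4]
finger_gap: 43.9
```

>>> send_rows(commands=[[[0.002,-0.008,0],0],[[0.006,-0.022,0],0],[[0.01,-0.038,0],0],[[0.015,-0.055,0],0],[[0.02,-0.072,0],0],[[0.024,-0.087,0],0],[[0.027,-0.098,0],0],[[0.028,-0.102,0],0]])

```text
clock: 50.93
eef_pos: [553.1, -106.6, 165.6]
eef_rot: [-3.141, -0.0, -0.25]
wrist_force: [-0.0, 0.2, -1.4]
finger_gap: 43.4
```

```bash
python3 - <<'E'
from h import *
s=manip.read_state();print(s["eef_pos"],s["eef_rot"],s["wrist_force"],s["finger_gap"])
im=np.hstack([manip.camera("scene")[130:290,180:360],manip.camera("top")[100:260,150:330]])
cv2.imwrite("pics/c16.png",cv2.resize(im[:,:,::-1],None,fx=2.2,fy=2.2,interpolation=cv2.INTER_CUBIC))
E
```

```text
[ 553.09045889 -106.57946461  165.6446194 ] [-3.14141730e+00 -1.27779964e-04 -2.50112299e-01] [-0.03775464  0.15754112 -1.38261563] 43.39476561503434
```

View pics/c16.png

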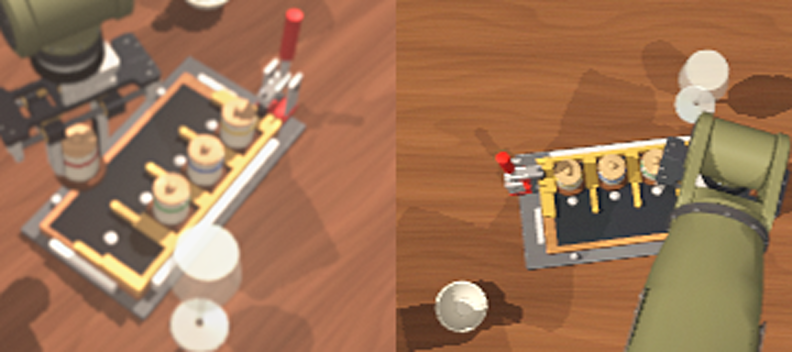

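Red pot hangs in front of bay 0, with the gripper body well clear of the glass at about (208,250). Lowering.

>>> send_rows(commands=[[[0,0,0.01],0],[[0,0,0.03],0],[[0,0,0.055],0],[[0,0,0.078],0],[[0,0,0.095],0],[[0,0,0.106],0],[[0,0,0.111],0],[[0,0,0.113],0]])

```text
clock: 51.7
eef_pos: [552.2, -108.1, 51.8]
eef_rot: [3.142, 0.001, -0.253]
wrist_force: [-1.1, 0.9, -0.9]
finger_gap: 43.6
```

>>> send_rows(commands=[[[0,0,0],0],[[0,0,0],0],[[0,0,0],0],[[0,0,0.001],0],[[0,0,0.002],0],[[0,0,0.002],0],[[0,0,0.002],0],[[0,0,0.002],0]])

```text
clock: 52.37
eef_pos: [552.5, -107.7, 50.5]
eef_rot: [-3.142, -0.0, -0.252]
wrist_force: [-0.3, -0.0, -1.4]
finger_gap: 43.4
```

>>> send_rows(commands=[[[0.004,-0.0017,0],0],[[0.011,-0.0046,0],0],[[0.018,-0.0076,0],0],[[0.025,-0.0106,0],0],[[0.032,-0.0135,0],0],[[0.039,-0.0165,0],0],[[0.044,-0.0186,0],0],[[0.046,-0.0194,0],0]])

```text
clock: 53.03
eef_pos: [602.7, -100.3, 50.5]
eef_rot: [3.142, -0.0, -0.252]
wrist_force: [-3.8, -0.1, 6.1]
finger_gap: 43.5
```

Smooth so far. Now the last 25 mm, then the stop check.

>>> send_rows(commands=[[[0.003,-0.0013,0],0],[[0.007,-0.003,0],0],[[0.011,-0.0046,0],0],[[0.015,-0.0063,0],0],[[0.019,-0.008,0],0],[[0.022,-0.0093,0],0],[[0.024,-0.0101,0],0],[[0.024,-0.0101,0],0]])

```text
clock: 53.7
eef_pos: [628.3, -96.5, 50.5]
eef_rot: [-3.141, -0.001, -0.252]
wrist_force: [2.0, 0.3, 1.5]
finger_gap: 43.6
```

>>> send_rows(commands=[[[0.0007,-0.0003,0],0],[[0.0014,-0.0006,0],0],[[0.002,-0.0008,0],0],[[0.0026,-0.0011,0],0],[[0.0026,-0.0011,0],0],[[0.0026,-0.0011,0],0],[[0.0026,-0.0011,0],0],[[0.0026,-0.0011,0],0]])

```text
clock: 54.37
eef_pos: [630.4, -96.3, 50.5]
eef_rot: [3.142, -0.0, -0.252]
wrist_force: [-1.7, -0.1, 3.1]
finger_gap: 43.5
```

>>> send_rows(commands=[[[0.0007,-0.0003,0],0],[[0.0014,-0.0006,0],0],[[0.002,-0.0008,0],0],[[0.0026,-0.0011,0],0],[[0.0026,-0.0011,0],0],[[0.0026,-0.0011,0],0],[[0.0026,-0.0011,0],0],[[0.0026,-0.0011,0],0]])

```text
clock: 55.03
eef_pos: [631.8, -96.1, 50.6]
eef_rot: [3.141, 0.004, -0.252]
wrist_force: [-15.7, -1.9, 11.8]
finger_gap: 43.4
```

>>> send_rows(commands=[[[0.0005,-0.0002,0],0],[[0.001,-0.0004,0],0],[[0.0015,-0.0006,0],0],[[0.0018,-0.0008,0],0],[[0.0018,-0.0008,0],0],[[0.0018,-0.0008,0],0],[[0.0018,-0.0008,0],0],[[0.0018,-0.0008,0],0]])

```text
clock: 55.7
eef_pos: [633.0, -96.4, 50.8]
eef_rot: [3.139, 0.005, -0.253]
wrist_force: [-22.4, -4.2, 16.5]
finger_gap: 43.7
```

Stop contact at about 16 to 22 N. I'll back off, open partially (64 mm, because of the neighbour) and lift.

>>> send_rows(commands=[[[-0.0015,0.0006,0],0],[[-0.003,0.0012,0],0],[[-0.0035,0.0015,0],0],[[-0.0035,0.0015,0],0],[[-0.0035,0.0015,0],0],[[-0.0035,0.0015,0],0],[[-0.0035,0.0015,0],0],[[-0.0035,0.0015,0],0]])

```text
clock: 56.37
eef_pos: [631.6, -96.1, 50.5]
eef_rot: [-3.142, -0.0, -0.252]
wrist_force: [0.8, -1.3, 1.5]
finger_gap: 43.6
```

>>> send_rows(commands=[[[0,0,0],0],[[0,0,0],0],[[0,0,0],0],[[0,0,0],0],[[0,0,0],0],[[0,0,0],0],[[0,0,0],0],[[0,0,0],0]], hand=-0.36)

```text
clock: 57.03
eef_pos: [631.4, -96.1, 50.5]
eef_rot: [-3.142, 0.0, -0.252]
wrist_force: [-0.2, -0.0, -0.7]
finger_gap: 63.8
```

>>> send_rows(commands=[[[0,0,-0.005],0],[[0,0,-0.02],0],[[0,0,-0.045],0],[[0,0,-0.075],0],[[0,0,-0.105],0],[[0,0,-0.135],0],[[0,0,-0.16],0],[[0,0,-0.17],0]])

```text
clock: 57.7
eef_pos: [632.2, -96.2, 225.0]
eef_rot: [-3.141, -0.005, -0.252]
wrist_force: [0.3, 0.0, -0.7]
finger_gap: 64.2
```

```bash
python3 ap.py 0 0 .115 0; python3 ap.py .0735 -.0309 0 0; python3 ap.py 0 0 -.17 0; python3 mv.py 430 -60 220 .1; python3 - <<'E'
from h import *
print(manip.read_state()["eef_pos"])
E
```

```text
[ 5.52541e+02 -1.07735e+02  5.04460e+01 -2.52000e-01]
[ 6.31424e+02 -9.61380e+01  5.04460e+01 -2.52000e-01]
[ 6.31424e+02 -9.61380e+01  2.20446e+02 -2.52000e-01]
shift [-0.204, 0.015, 0.0] turn -0.352 -> cmd [430.127, -59.799, 220.446, 0.1]
[632.22309418 -96.2308587  224.96363813]
```

>>> send_rows(commands=[[[-0.015,0.001,0],-0.03],[[-0.045,0.003,0],-0.08],[[-0.077,0.006,0],-0.14],[[-0.11,0.008,0],-0.2],[[-0.143,0.01,0],-0.25],[[-0.173,0.013,0],-0.3],[[-0.196,0.014,0],-0.34],[[-0.204,0.015,0],-0.352]], hand=-1)

```text
clock: 58.37
eef_pos: [427.8, -59.1, 220.2]
eef_rot: [-3.141, 0.0, 0.102]
wrist_force: [0.2, 0.4, -0.0]
finger_gap: 93.7
```

```bash
python3 - <<'E'
from meas import *
for n in("scene","top"):
    im=manip.camera(n); cv2.imwrite(f"pics/{n}7.png",im[:,:,::-1])
    for cc,s in blobs(lids(n,im),40,600):
        p=plane(n,cc,88)
        if 450<p[0]<700 and -200<p[1]<200: print(n,cc.round(1),s[4],p.round(1))
a=cv2.imread("pics/scene7.png")[130:260,200:340];b=cv2.imread("pics/top7.png")[110:240,175:315]
cv2.imwrite("pics/c17.png",cv2.resize(np.hstack([a,b]),None,fx=2.8,fy=2.8,interpolation=cv2.INTER_CUBIC))
E
```

```text
scene [284.8 177.9] 161 [581.9 116.8  88. ]
scene [225.  204.7] 113 [532.6 -65.4  88. ]
scene [272.2 196.5] 176 [601.9  46.1  88. ]
top [287.3 170.5] 118 [628.4 -95.6  88. ]
top [267.4 172.9] 113 [617.6 -24.1  88. ]
top [247.4 175.3] 105 [606.6  47.8  88. ]
top [228.2 178.7] 78 [592.1 116.   88. ]
```

View pics/c17.png

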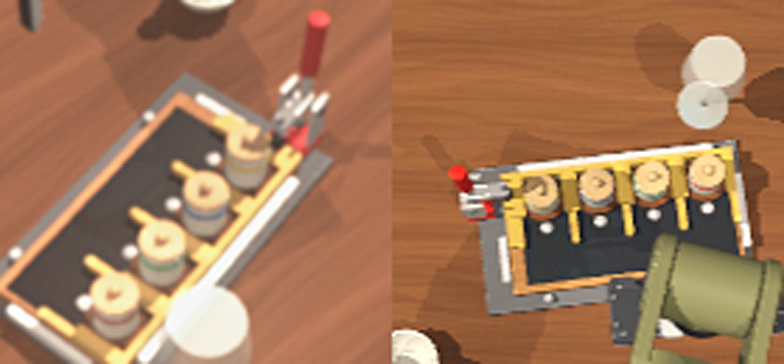

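All four pots appear seated, each with its ball about 33 px in front of the lid. I'll check this numerically against the projected home points.

```bash
python3 - <<'E'
from meas import *
im=cv2.imread("pics/top7.png")[:,:,::-1].copy()
C=np.array([567.5,9.5]);a=.148;x=np.array([np.cos(a),np.sin(a)]);y=np.array([-x[1],x[0]])
hsv=cv2.cvtColor(im,cv2.COLOR_RGB2HSV).astype(int)
for i,(l) in enumerate([(287.3,170.5),(267.4,172.9),(247.4,175.3),(228.2,178.7)]):
    b=proj("top",np.r_[C+4*x+(-114+72*i)*y,29.5])[0]; h=proj("top",np.r_[C+42*x+(-114+72*i)*y,88])[0]
    u0,v0=b.round().astype(int); g=im.astype(float).min(2)
    w=np.clip(g[v0-4:v0+5,u0-4:u0+5]-100,0,None); yy,xx=np.mgrid[v0-4:v0+5,u0-4:u0+5]; w[:1]=0
    bm=np.array([(w*xx).sum()/w.sum(),(w*yy).sum()/w.sum()])
    print(i,"ball meas",bm.round(1),"pred",b.round(1),"lid-ball",(np.array(l)-bm).round(1),"pred",(h-b).round(1),"mm/px",3.75)
a=im[165:195,215:300]; cv2.imwrite("pics/c18.png",cv2.resize(a[:,:,::-1],None,fx=9,fy=9,interpolation=cv2.INTER_NEAREST))
E
```

```text
0 ball meas [287.3 183.8] pred [287.5 184.5] lid-ball [  0.  -13.3] pred [  0.2 -13.3] mm/px 3.75
1 ball meas [268.1 186.1] pred [268.4 186.8] lid-ball [ -0.7 -13.2] pred [ -0.5 -13.3] mm/px 3.75
2 ball meas [248.8 188.4] pred [249.2 189. ] lid-ball [ -1.4 -13.1] pred [ -1.2 -13.2] mm/px 3.75
3 ball meas [229.6 190.9] pred [229.9 191.3] lid-ball [ -1.4 -12.2] pred [ -1.9 -13.2] mm/px 3.75
```

View pics/c18.png

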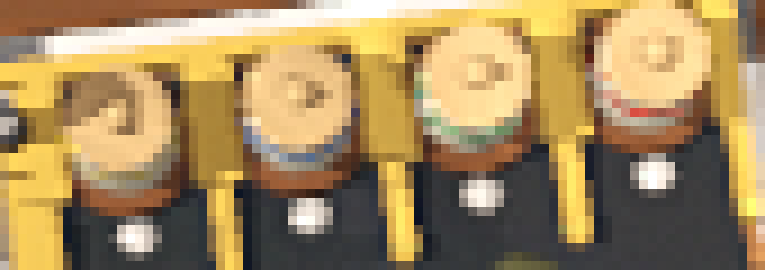

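All four lid-to-ball offsets match the home positions within about 0.2 px. Yellow's mask offset is 1 px off because its lid is shadowed by the handle; read from its outline the offset is -13.4, which matches. Next I'll open the clamp, pushing the handle over with closed fingers from the board side.

```bash
python3 mv.py 500 40 240.446 .91; python3 mv.py 599.5 168 240.446 1.719; python3 mv.py 599.5 168 169.446 1.719
```

```text
shift [0.079, -0.092, -0.02] turn -0.81 -> cmd [499.547, 39.629, 240.446, 0.91]
shift [0.163, 0.0, 0.0] turn -0.809 -> cmd [599.588, 168.318, 240.446, 1.719]
shift [-0.0, -0.0, 0.071] turn 0.0 -> cmd [599.588, 168.318, 169.446, 1.719]
```

>>> send_rows(commands=[[[0.006,-0.007,-0.002],-0.06],[[0.018,-0.021,-0.005],-0.17],[[0.03,-0.035,-0.008],-0.28],[[0.042,-0.049,-0.011],-0.39],[[0.053,-0.062,-0.014],-0.5],[[0.064,-0.075,-0.017],-0.61],[[0.073,-0.086,-0.019],-0.72],[[0.079,-0.092,-0.02],-0.81]], hand=1, force=40)

```text
clock: 59.13
eef_pos: [501.4, 40.9, 239.9]
eef_rot: [-3.141, 0.0, 0.915]
wrist_force: [0.3, -0.1, -0.1]
finger_gap: 44.2
```

>>> send_rows(commands=[[[0.012,0,0],-0.06],[[0.034,0,0],-0.17],[[0.058,0,0],-0.28],[[0.083,0,0],-0.39],[[0.108,0,0],-0.5],[[0.132,0,0],-0.61],[[0.152,0,0],-0.72],[[0.163,0,0],-0.809]])

```text
clock: 59.8
eef_pos: [601.5, 170.3, 238.7]
eef_rot: [-3.14, -0.0, 1.724]
wrist_force: [-0.4, 0.0, 0.3]
finger_gap: 0.4
```

>>> send_rows(commands=[[[0,0,0.005],0],[[0,0,0.015],0],[[0,0,0.03],0],[[0,0,0.045],0],[[0,0,0.06],0],[[0,0,0.067],0],[[0,0,0.071],0],[[0,0,0.071],0]])

```text
clock: 60.47
eef_pos: [599.4, 167.9, 168.6]
eef_rot: [-3.14, 0.0, 1.717]
wrist_force: [-0.4, -0.1, -0.1]
finger_gap: -0.0
```

```bash
python3 - <<'E'
from h import *
s=manip.read_state();print(s["eef_pos"],s["eef_rot"],s["wrist_force"],s["finger_gap"])
im=manip.camera("scene")[100:250,200:370]
cv2.imwrite("pics/c19.png",cv2.resize(im[:,:,::-1],None,fx=4,fy=4,interpolation=cv2.INTER_CUBIC))
E
```

```text
[599.39577542 167.90845149 168.58364508] [-3.14039584e+00  1.06818849e-04  1.71675490e+00] [-0.36896577 -0.05007169 -0.10820077] -0.002908100863585584
```

View pics/c19.png

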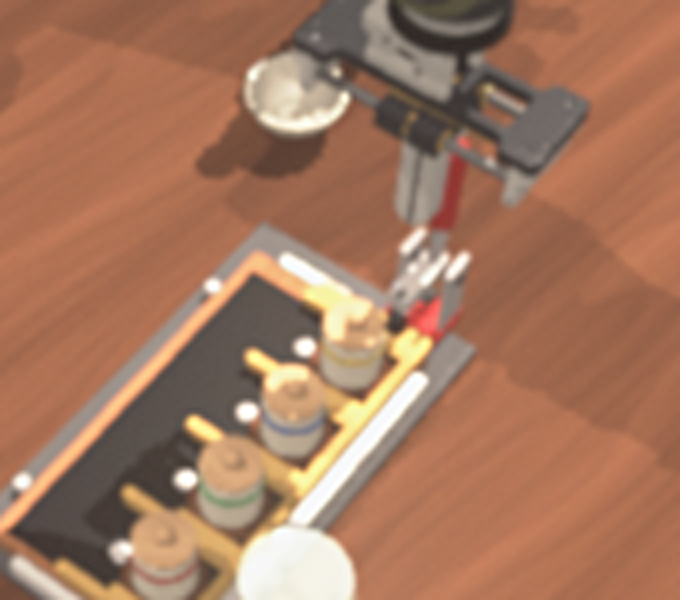

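The closed fingertips are beside the handle on the board side. Pushing now.

>>> send_rows(commands=[[[0.008,0,0],0],[[0.017,0,0],0],[[0.026,0,0],0],[[0.035,0,0],0],[[0.045,0,0],0],[[0.055,0,0.002],0],[[0.065,0,0.005],0],[[0.075,0,0.009],0]])

```text
clock: 61.18
eef_pos: [588.4, 243.9, 160.5]
eef_rot: [3.141, -0.0, 1.719]
wrist_force: [0.2, -1.6, -0.7]
finger_gap: 0.3
```

>>> send_rows(commands=[[[0.008,0,0.004],0],[[0.016,0,0.01],0],[[0.023,0,0.016],0],[[0.03,0,0.023],0],[[0.036,0,0.031],0],[[0.041,0,0.039],0],[[0.045,0,0.047],0],[[0.045,0,0.047],0]])

```text
clock: 61.85
eef_pos: [581.1, 287.4, 111.1]
eef_rot: [-3.139, 0.001, 1.719]
wrist_force: [-0.1, -0.3, -0.4]
finger_gap: 0.5
```

```bash
python3 - <<'E'
from h import *
s=manip.read_state();print(s["eef_pos"],s["wrist_force"],s["finger_gap"])
im=manip.camera("scene")[100:250,200:370]
cv2.imwrite("pics/c20.png",cv2.resize(im[:,:,::-1],None,fx=4,fy=4,interpolation=cv2.INTER_CUBIC))
E
```

```text
[581.05012705 287.42645702 111.13317383] [-0.1274283  -0.26601309 -0.39487771] 0.5499508294235645
```

View pics/c20.png

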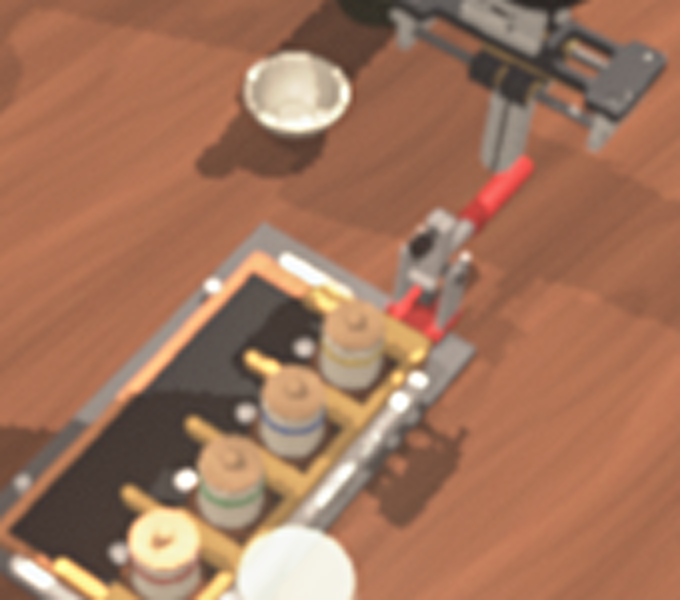

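The clamp sprang open and the handle lies out to the left; all pots are still in place. I'll lift away and verify.

>>> send_rows(commands=[[[0,0,-0.01],0],[[0,0,-0.03],0],[[-0.01,-0.01,-0.06],0],[[-0.03,-0.03,-0.085],0],[[-0.055,-0.055,-0.105],0],[[-0.085,-0.08,-0.12],0],[[-0.115,-0.105,-0.125],0],[[-0.145,-0.13,-0.125],0]])

```text
clock: 62.57
eef_pos: [474.1, 123.1, 241.3]
eef_rot: [3.137, -0.0, 1.719]
wrist_force: [1.6, -0.6, 0.1]
finger_gap: 0.7
```

>>> send_rows(commands=[[[-0.03,-0.01,0],0],[[-0.06,-0.02,0],0],[[-0.09,-0.03,0],0],[[-0.12,-0.04,0],0],[[-0.15,-0.05,0],0],[[-0.175,-0.06,0],0],[[-0.19,-0.07,0],0],[[-0.2,-0.07,0],0]])

```text
clock: 63.23
eef_pos: [434.2, -85.5, 239.9]
eef_rot: [3.14, 0.001, 1.717]
wrist_force: [0.1, 0.6, -0.4]
finger_gap: 0.4
```

```bash
python3 - <<'E'
from meas import *
s=manip.read_state();print(s["clock"],s["eef_pos"],s["wrist_force"])
for n in("scene","top"): cv2.imwrite(f"pics/{n}8.png",manip.camera(n)[:,:,::-1])
t=cv2.imread("pics/top8.png")[:,:,::-1].copy()
C=np.array([567.5,9.5]);a=.148;x=np.array([np.cos(a),np.sin(a)]);y=np.array([-x[1],x[0]])
bl=[c for c,s in blobs(lids("top",t),40,600)]
for i in range(4):
    b=proj("top",np.r_[C+4*x+(-114+72*i)*y,29.5])[0]; h=proj("top",np.r_[C+42*x+(-114+72*i)*y,88])[0]
    u0,v0=b.round().astype(int); g=t.astype(float).min(2)
    w=np.clip(g[v0-4:v0+5,u0-4:u0+5]-100,0,None); yy,xx=np.mgrid[v0-4:v0+5,u0-4:u0+5]; w[:1]=0
    bm=np.array([(w*xx).sum()/w.sum(),(w*yy).sum()/w.sum()]); l=min(bl,key=lambda c:np.hypot(*(c-h)))
    print(i,bm.round(1),(l-bm).round(1),"pred",(h-b).round(1))
a=cv2.imread("pics/scene8.png")[100:260,190:350];b=cv2.imread("pics/top8.png")[100:260,155:315]
cv2.imwrite("pics/c21.png",cv2.resize(np.hstack([a,b]),None,fx=2.5,fy=2.5,interpolation=cv2.INTER_CUBIC))
# handle angle from the red grip, first vs last picture
for f in("scene0","scene8","top0","top8"):
    im=cv2.imread(f"pics/{f}.png"); hs=cv2.cvtColor(im,cv2.COLOR_BGR2HSV); m=((hs[...,0]<6)|(hs[...,0]>174))&(hs[...,1]>190)&(hs[...,2]>120)
    r=[(c.round(1),s) for c,s in blobs(m,25,800)]; print(f,r)
E
```

```text
63.2333 [434.2068486  -85.53086086 239.94824682] [ 0.12162782  0.57908241 -0.36594234]
0 [287.  183.8] [  0.3 -13.3] pred [  0.2 -13.3]
1 [268.1 186.2] [ -0.6 -13.3] pred [ -0.5 -13.3]
2 [248.8 188.4] [ -1.5 -13.2] pred [ -1.2 -13.2]
3 [229.6 190.9] [ -2.2 -13.3] pred [ -1.9 -13.2]
scene0 []
scene8 []
top0 [(array([179. , 181.6]), array([168, 178,  23,   8, 117], dtype=int32))]
top8 [(array([178.9, 181.6]), array([168, 178,  23,   8, 117], dtype=int32))]
```

View pics/c21.png

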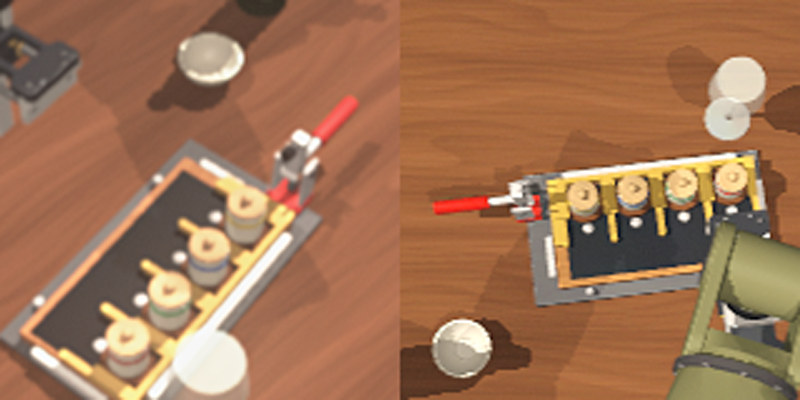

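The handle blob matches the opening picture within 0.1 px, so the clamp is fully open. All lids are at their home offsets within 0.3 px, and the bottle, glass and bowl have not moved. Handing in.

>>> send_rows(commands=[[[0,0,0],0],[[0,0,0],0],[[0,0,0],0],[[0,0,0],0],[[0,0,0],0],[[0,0,0],0],[[0,0,0],0],[[0,0,0],0]])

```text
clock: 64.0
eef_pos: [435.0, -83.6, 238.4]
eef_rot: [-3.142, -0.0, 1.719]
wrist_force: [0.0, 0.0, 0.3]
finger_gap: 0.5
```

```bash
python3 -c "
from cell import manip
print(manip.sign_off())"
```

```text
the job is handed in; nothing more can be done
None
```

I shut the clamp, slid all four pots home (yellow in bay 3, blue in bay 2, green in bay 1, red in bay 0), pushed the clamp open again and handed in at about 64 s. The sign-off gave no verdict.

**Last checks**
- **Pots:** all four lids sit within 0.3 px (about 1 mm) of the home offset from their balls.
- **Clamp:** the handle is back where it was in the first picture, within 0.1 px.
- **Board:** it lies in the nest, about 2 mm further back than at the start. I judged this and its flatness by eye and from the ball positions only.
- **Bystanders:** the bottle, glass and bowl look unmoved, judged by eye.
- **Arm:** it is clear of everything, with about zero wrist force.

**What went wrong or disagreed**
- **Clamp grip:** the pinch slipped off the grip at the end of the shutting swing. The clamp still went over centre. My angle estimates from the picture were 1.50 to 1.60, so "shut" rests on the upright handle and the foot sitting on the rail.
- **Wrong move:** I sent one transit move before reading its planned numbers. It went to the wrong place, high above the board and towards the glass, and touched nothing.
- **Cameras:** the two cameras disagreed by about 2 mm. I corrected for this with a test placement of the yellow pot.
- **Yellow pot:** before the clamp was opened, its offset read 1 px off, because the handle shadowed its lid. It read correctly afterwards.

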